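# Ready the sampler: hook back the bolt, load the jars, dock the tray under the needle

### The arm

A 6-joint arm with a two-finger parallel gripper is mounted at the origin on the work surface. World frame = base frame: x ahead of the robot, y to its left, z up, the work surface at z = 0. Lengths are in m, angles in degrees, forces in N, time in s.
With the tool pointing down it reaches from about 0.4 to 0.825 m from the base axis. Payload 7 kg.
Tool frame: the origin (TCP) lies at the very end of the fingers, on their centre line; the grasp point (between the pads) lies 19 mm behind it; z points along the fingers, y is the line along which they close (so a half turn about z gives the same grasp; the last joint's range is limited). The gripper opens to 88 mm and grips with 3 to 60 N. Pads are 19 mm wide; open, the fingers measure 130 mm over their backs; the gripper's body (78 mm by 193 mm) begins 47 mm behind the grasp point.
Start: joints at [84.975, 20.546, 0.682, 0, -70.136, -16.507], TCP at [0.248, 0.628, 0.227] pointing down, gripper open.
Joint ranges: [-176.03, 176.03], [-82.01, 121.73], [-58.28, 71.71], [-173.87, 95.51], [-174.79, -0.11], [-173.66, 173.66]. Speed limits (degrees/s): [136.94, 136.94, 172.46, 180, 180, 180].

### API

Orientations are given as [roll, pitch, yaw] about the fixed x, y, z axes, in that order (R = Rz(yaw) Ry(pitch) Rx(roll)).
In Python, from plant import get_state, capture, close_job, regions_of gives the robot as it stands.
- The arm moves only by the tool jog_arm, never from a script. Its argument "moves" is a list of rows, each a list of 3 entries, a list of its own where there are three numbers: the shift along the tool's x, y, z in cm, then the turn about the tool's z in degrees, then the finger opening in cm, from 0 to 8.76. A call has 1 to 12 rows; each row shifts and turns the commanded pose from where the row before left it, along the tool's axes as they then stand; what a row does not reach is not made up. A row lasts 1/8 s, in which the tool goes at most 62.5 mm and 10.7 degrees, less where a joint would pass 70% of its speed; a pose out of reach is approached as far as the arm can. A call is refused whole if a number of a shift passes 6.25 or a number of a turn 10.7, either way. A call with a gripper value outside its range is refused whole. The fingers move at their own pace and stop on an object; "newtons" is the grip in N (left out, the last holds). Time passes only in rows, so rows that do not move let the fingers close. It gives the time, the measured TCP pose, the force, the opening and the grip force at its end, in the units of the state.
- get_state(): the state, without advancing time (a new reading comes with each control period).
- capture(name): name is "side" or "top"; returns a dict with "pixels" (384x512x3 uint8, blue, green, red), "mtx" (3x3 intrinsics, pixels), "k1" (the pictures are not rectified: a ray, as slopes to the right and down, at radius r is drawn at 1 + k1 r^2 times it, then the intrinsics apply), "world_from_camera" (4x4, takes a point from camera to world coordinates). Camera axes: x right, y down, z forward; pixel columns grow to the right and rows downward; lengths in m; the calibration is good to about 2 mm. A picture is of the moment at which its call begins. There is no depth.
- close_job(): hands the job in; it is judged then, once.
Trained networks look in a picture, given as the dict that the camera call returned (one of the last four; its "shot" number tells which), for a name from the list of things; names that differ only in an ending like _2 or _b are one class to them, and where a whole thing is asked for, a point or a joint stands for the part that bears it (a point fixed in the world has none). Each returns a list of dicts, best first, with "confidence" (0 to 1); they miss things now and then, are a little off and sometimes report something else, mostly with a low value. They report only what shows in the picture. A call takes as long as a camera call. They do not tell look-alikes from the thing itself.
- regions_of(picture, thing): "pixels" (384x512 bool, what is visible of it) and "pixel" ([column, row] in pixels, amid what is visible of it).
The state is a dict: "time_s": time; "joints": joint angles; "qd": joint speeds; "joint_torque": joint torques, N m; "tcp_pos": TCP position; "eef_rot": TCP orientation; "contact_force": force on the tool from outside, world axes, zero at the start; "moment": the same for the moment, N m; "gripper_width": finger opening in m; "gripper_force": force on a finger pad.
Only numpy, scipy, OpenCV 4.12 (cv2) and the standard library are available. Lean on these libraries where they do the work, as an engineer would, in place of code of your own. Each camera call takes 0.05 s, during which the arm holds its last target. There are 200 camera calls.

### The job

Load the sampler and lock it. Draw the bolt under the wire guard fully back with the hooked rod, never with the hand, and stand every sample jar upright in the tray while the tray is still outside the bay; only then slide the loaded tray along the bench (do not lift it) into the bay until its black dot is right under the needle tip. Last, push the bolt fully home again with the rod and lay the rod back on its rest as you found it; leave the beaker, the mouse and the tip box alone.

Things in the scene. Friction and masses are not known exactly. Their poses are not given: they have to be found in the camera images.
- needle_tip (a point): Tip of the fixed thin steel needle (4 mm), 30 mm above the bench. Its axes are the sampler's: x into the bay (away from the robot), y left, z up; the sampler's place and yaw vary. Its black holder (16 mm) runs from 70 mm height up to a cream arm (underside 128 mm high) coming from a post 75 mm beyond; a cream block 50 mm high, 260 wide begins 50 mm beyond the needle.
- bay_mouth (a point): Middle of the bay's mouth, at bench level, 130 mm before the needle in -x (axes as needle_tip). The bay is the bench between two white walls, 22 mm high, 6 thick, running 180 mm from the mouth along +x to the cream block, inner faces at y = +/-128 mm. No floor: the tray slides on the bench. The bolt's nose crosses the right side 15 mm before the mouth.
- guard_mouth (a point): Middle of the open end of the fixed wire guard (6 mm wires), 50 mm above the bench; axes as needle_tip. The guard goes from here 137 mm in +y (far end closed by a wire at 55 mm height). It is 130 mm wide in x, roof wires 85 mm high running along y, 26 mm apart; side wires at 30 and 58 mm height. The end faces -y and is clear up to the roof, so a level rod can reach in along +y.
- bolt_post (a point): Upright steel post, 12 mm across, on the bolt inside the guard, midway across it; this point is on its axis 50 mm above the bench. The post is bare from 24 to 74 mm height. Axes as needle_tip. With the bolt shut it is 100 mm inside guard_mouth (in +y); drawing the bolt moves it up to 50 mm to -y. The bolt slides between two rails 20 mm high, 28 mm apart.
- bolt_slide (a joint): How far the bolt is drawn, m: 0 shut, 0.050 fully drawn (end stop). Starts at 0 to 0.006. Needs about 3 N and stays where it is left. Shut, its nose (14 mm wide, 8 to 24 mm above the bench) pokes 43 mm into the bay's width from the right and blocks the tray. Bar 110 mm long; only the rod may touch the bolt, not fingers or arm.
- rod_mid (a point): Centre of the hooked rod's white handle (100 long, 16 wide, 20 mm high), half-way up. Axes: x along the rod towards the hook, z up. A steel shaft, 8 mm thick, level with this point, goes on to x = 180 mm, bends square to -y and ends at y = -36 mm. It balances about 18 mm ahead of this point. 0.14 kg.
- rod_hook (a point): Middle of the rod's bent hook end (8 mm thick, lying along the rod's y), at x = 180, y = -16 mm from rod_mid.
- rest_mid (a point): Where the handle's centre lies when the rod is on its rest, 36 mm above the bench; x towards where the hook lies, z up. Grey fixed rest with two saddles: at x = -42 mm for the handle's tail (26 mm high) and at x = 120 mm for the shaft (32 mm high), each with horns 12 mm higher, 28 mm apart. Between them it is only 5 mm high, 50 wide: room for fingers round the handle.
- tray_handle (a point): Grip point on the white fin standing in the tray's middle, 66 mm above the bench; the fin is 12 mm thick along x, 30 wide along y, top at 86 mm. Tray axes: x towards the dot, y left, z up.
- tray: White tray, loose, about 0.45 kg; origin at bench level under the fin, axes as tray_handle. An open box, 68 mm in x by 240 in y, floor 4 mm, walls 12 mm high and 4 thick. Jars stand in one row along y, two each side of the fin: x = 0, y = +/-46 and +/-91 mm suit. At the start it stands before the bay, turned a little, the dot's side towards the bay.
- tray_dot (a point): Black dot, 10 mm across, on the tongue of the tray (36 mm wide, 8 thick, ending 100 mm ahead of the fin's middle); 85 mm ahead of the fin's middle in the tray's x, 8 mm above the bench.
- beaker: Bystander: glass beaker, 70 mm across, 90 mm high; origin under its middle.
- mouse: Bystander: grey computer mouse, 110 x 60 x 30 mm; origin under its middle.
- tipbox: Bystander: blue pipette tip box, 120 x 85 x 60 mm; origin under its middle.
- jar1_mid (a point): Sample jar: amber, white screw cap, 40 mm across, 50 mm high, 70 g, standing on the bench at the start; this point is at its centre, 25 mm above its underside. Absent in some starts (None).
- jar2_mid (a point): Sample jar: amber, white screw cap, 40 mm across, 50 mm high, 70 g, standing on the bench at the start; this point is at its centre, 25 mm above its underside. Absent in some starts (None).
- jar3_mid (a point): Sample jar: amber, white screw cap, 40 mm across, 50 mm high, 70 g, standing on the bench at the start; this point is at its centre, 25 mm above its underside. Absent in some starts (None).
- jar4_mid (a point): Sample jar: amber, white screw cap, 40 mm across, 50 mm high, 70 g, standing on the bench at the start; this point is at its centre, 25 mm above its underside. Absent in some starts (None).
Mind the look-alikes: they are no part of the job. Leave any red or yellow look-alike of the part that bears jar3_mid alone. Leave any blue look-alike of the part that bears jar2_mid alone.

How it is judged:
By the outcome, as a careful person would: the job done as asked, in the order asked, and still so for the second after the job is handed in, with the robot touching nothing.
Of jar1, jar2, jar3, jar4 only 2 to 4 are there at a start; the rules pass over those that are not, and their reading is None.
At some moment in a run one of jar1, jar2, jar3, jar4, tray may be knocked a few centimetres aside while the robot is not near it.
It also fails if it takes over 210 s, if anything falls off the work surface, if the arm or the gripper's body presses on something with over 40 N, if the wrist force passes 120 N, or if a joint passes its speed limit or range.

## Working session

There is one attempt and no reset: what is moved stays moved. The work goes in short steps, Python scripts to look and compute and a tool call to move; the robot and the scene stay as the last step left them, time stands still between calls to the robot, and variables do not carry over. Pictures are saved under pics/ and viewed, at most 14 in all, crops included, and the job is handed in when it is done.

Besides the shell and the picture viewer there is one more tool, called after "Request:" as name(argument=value, ...) on one line, values as JSON. jog_arm: Moves the arm, as the interface text tells. Its arguments: {"type":"object","properties":{"moves":{"type":"array"},"newtons":{"type":"number"}},"required":["moves"]}

```bash
ls; mkdir -p pics
cat > h.py <<'E'
import numpy as np, cv2
from plant import get_state, capture, close_job, regions_of
from scipy.spatial.transform import Rotation as R
def ray(p,uv):
    K=p["mtx"];k1=p["k1"];d=np.array([(uv[0]-K[0,2])/K[0,0],(uv[1]-K[1,2])/K[1,1]])
    s=d.copy()
    for _ in range(30): s=d/(1+k1*(s@s))
    T=np.array(p["world_from_camera"]);return T[:3,3],T[:3,:3]@np.array([s[0],s[1],1])
def at_z(p,uv,z):
    o,d=ray(p,uv);return o+d*(z-o[2])/d[2]
def proj(p,X):
    T=np.linalg.inv(np.array(p["world_from_camera"]));c=T[:3,:3]@np.array(X)+T[:3,3];s=c[:2]/c[2];s=s*(1+p["k1"]*(s@s))
    K=p["mtx"];return np.array([K[0,0]*s[0]+K[0,2],K[1,1]*s[1]+K[1,2]])
def tri(p1,u1,p2,u2):
    o1,d1=ray(p1,u1);o2,d2=ray(p2,u2);A=np.stack([d1,-d2],1);t=np.linalg.lstsq(A,o2-o1,rcond=None)[0]
    a=o1+d1*t[0];b=o2+d2*t[1];return (a+b)/2,np.linalg.norm(a-b)
E
python3 - <<'E'
from h import *
for n in("top","side"):
    p=capture(n);cv2.imwrite(f"pics/{n}0.png",cv2.resize(p["pixels"],(800,600)))
    print(n,np.round(p["world_from_camera"],3).tolist(),np.round(p["mtx"],1).tolist(),p["k1"])
    for t in "rod_mid rod_hook tray_handle tray tray_dot jar1_mid jar2_mid jar3_mid jar4_mid bolt_post needle_tip bay_mouth guard_mouth beaker mouse tipbox".split():
        print(t,[(np.round(r["pixel"],1).tolist(),round(r["confidence"],2),int(r["pixels"].sum())) for r in regions_of(p,t)][:6])
s=get_state();print({k:np.round(v,3).tolist() for k,v in s.items()})
E
```

```text
pics
top [[-0.011, -0.996, 0.091, 0.397], [-1.0, 0.011, 0.003, 0.029], [-0.004, -0.091, -0.996, 1.508], [0.0, 0.0, 0.0, 1.0]] [[409.1, 0.0, 249.6], [0.0, 409.1, 193.3], [0.0, 0.0, 1.0]] -0.0558405512292693
rod_mid [([304.4, 154.2], 0.49, 237), ([285.2, 155.1], 0.36, 221)]
rod_hook [([311.4, 153.7], 0.65, 122)]
tray_handle [([191.7, 217.4], 0.84, 1435), ([351.6, 149.2], 0.22, 379)]
tray [([192.0, 222.1], 0.61, 1427)]
tray_dot [([190.5, 217.5], 0.78, 1395)]
jar1_mid []
jar2_mid [([370.7, 207.7], 0.62, 128), ([394.4, 207.0], 0.48, 136)]
jar3_mid [([341.1, 237.7], 0.63, 110), ([368.1, 240.0], 0.56, 106)]
jar4_mid [([350.0, 196.0], 0.63, 124), ([288.7, 154.3], 0.15, 294)]
bolt_post [([239.4, 199.0], 0.68, 151)]
needle_tip [([207.4, 136.6], 0.83, 3239), ([313.4, 153.7], 0.25, 136)]
bay_mouth [([209.4, 136.6], 0.73, 3192)]
guard_mouth [([213.4, 136.6], 0.64, 3587)]
beaker [([351.0, 148.3], 0.57, 394)]
mouse [([300.4, 235.4], 0.93, 464)]
tipbox []
side [[0.858, -0.292, 0.423, 0.031], [-0.514, -0.453, 0.729, -0.865], [-0.021, -0.842, -0.538, 0.732], [0.0, 0.0, 0.0, 1.0]] [[390.9, 0.0, 254.0],
[... 632 characters left out ...]
44, 352)]
bolt_post []
needle_tip [([264.5, 168.9], 0.82, 3551)]
bay_mouth [([256.5, 177.8], 0.7, 3759)]
guard_mouth [([262.5, 171.9], 0.96, 3335)]
beaker [([370.4, 241.8], 0.83, 981), ([202.0, 187.1], 0.71, 1024), ([326.7, 221.0], 0.46, 264)]
mouse [([237.0, 257.1], 0.95, 731)]
tipbox [([183.1, 146.7], 0.74, 635)]
{'time_s': 1.7, 'joints': [84.977, 20.547, 0.683, 0.001, -70.133, -16.508], 'qd': [0.058, -0.03, 0.003, -0.023, -0.071, 0.005], 'joint_torque': [-0.002, -58.236, 29.33, 7.002, 0.013, -0.0], 'tcp_pos': [0.248, 0.628, 0.227], 'eef_rot': [-179.997, -0.0, -21.53], 'contact_force': [0.085, 0.143, -0.221], 'moment': [-0.001, -0.006, -0.014], 'gripper_force': 0.0, 'gripper_width': 0.088}
```

View pics/top0.png

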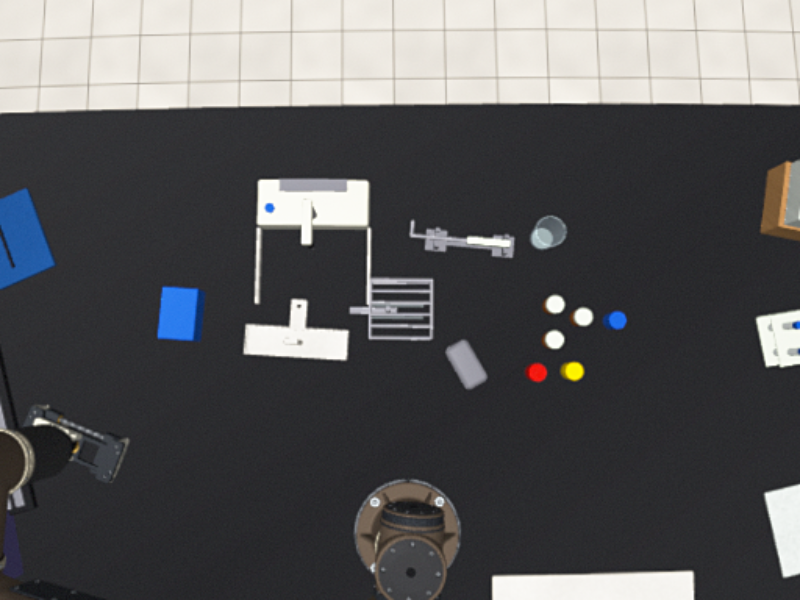

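View pics/side0.png

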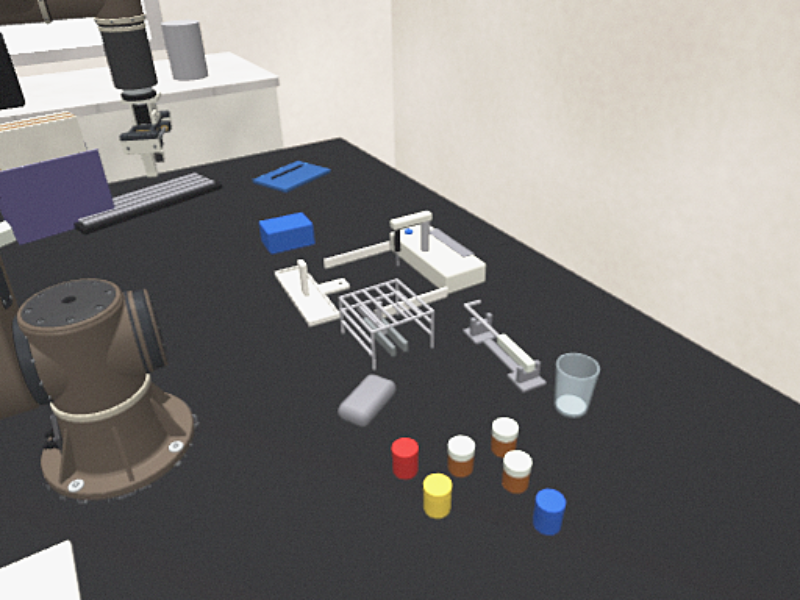

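Top picture (800×600 scale): the sampler is at (313,205), the guard at (400,310), the tray at (296,342), the rod at (490,241) with its hook at (412,228), and the beaker at (547,233).

Candidates for jars: amber with white caps at (555,304), (583,317) and (554,340). The look-alikes are red (538,372), yellow (574,371) and blue (617,320). I choose the three white-capped ones.

Next I'll take close crops to measure and confirm.

Run:
```python
from h import *
p=capture("top");np.save("top.npy",p,allow_pickle=True)
q=capture("side");np.save("side.npy",q,allow_pickle=True)
def crop(p,n,x0,y0,w,h,s):
    c=cv2.resize(p["pixels"][y0:y0+h,x0:x0+w],None,fx=s,fy=s,interpolation=cv2.INTER_CUBIC)
    for i in range(0,w,20): cv2.putText(c,str(x0+i),(i*s,8),0,.3,(0,255,255));cv2.line(c,(i*s,10),(i*s,16),(0,255,255))
    for i in range(0,h,20): cv2.putText(c,str(y0+i),(0,i*s+4),0,.3,(0,255,255));cv2.line(c,(20,i*s),(26,i*s),(0,255,255))
    cv2.imwrite(n,c)
crop(p,"pics/t1.png",150,108,133,100,6)
crop(p,"pics/t2.png",255,125,150,118,5)
crop(q,"pics/s1.png",170,125,200,150,4)
```

```text
(no output)
```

View pics/t1.png

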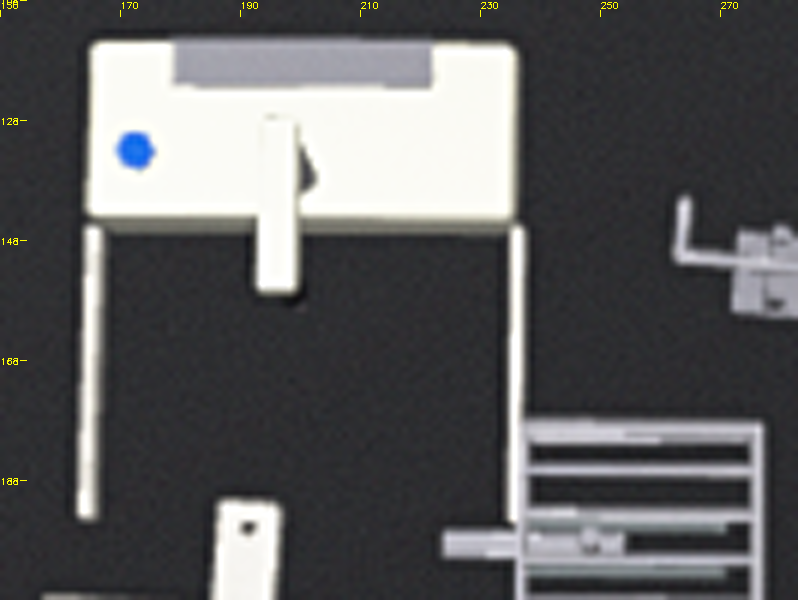

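View pics/t2.png

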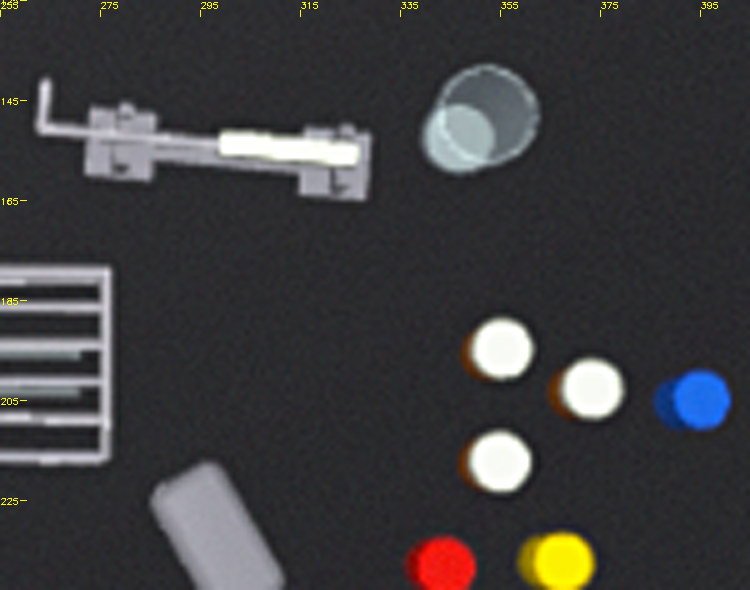

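View pics/s1.png

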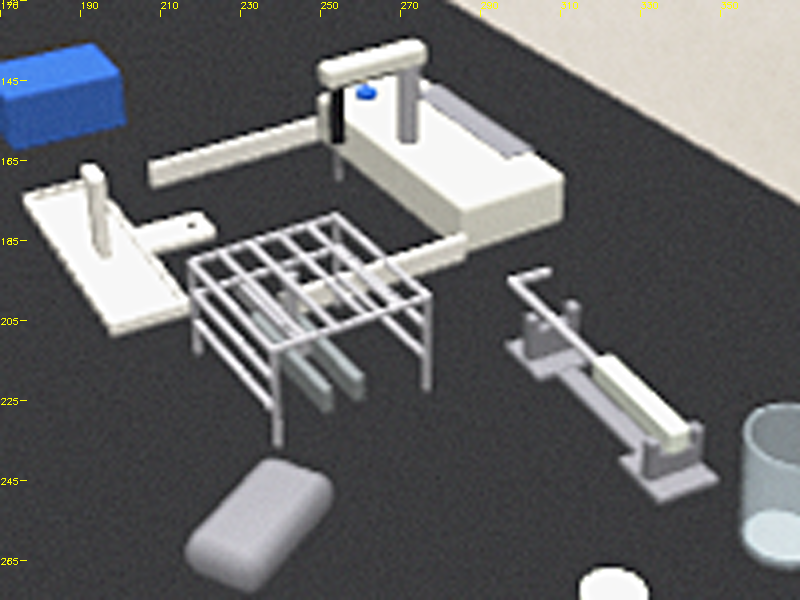

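```bash
cat > fit.py <<'E'
from h import *
from scipy.optimize import least_squares
p=np.load("top.npy",allow_pickle=True).item();q=np.load("side.npy",allow_pickle=True).item()
def T(v,L): c,s=np.cos(v[2]),np.sin(v[2]);return [v[0]+c*L[0]-s*L[1],v[1]+s*L[0]+c*L[1],L[2]]
def samp(v):
    g=v[3];t=[((.05,.13,.05),(164.7,144.)),((.05,-.13,.05),(236,144.3)),((-.13,.131,.011),(164.5,194.3)),((-.08,g,.085),(276.2,179.6)),((-.21,g,.085),(276.2,216.4)),((-.08,g+.134,.085),(236.8,179.6)),((-.145,g+.097+v[4],.074),(248.3,198))]
    s=[((-.21,g,.085),(239.5,212)),((-.08,g,.085),(277,198.8)),((-.21,g+.134,.085),(218.3,190.5)),((-.08,g+.134,.085),(254.3,179.3)),((0,0,.03),(254.7,170)),((.05,-.13,.05),(286.2,176.8)),((-.13,.131,0),(208.5,171.5))]
    return np.array([proj(c,T(v,L))-u for c,l in((p,t),(q,s)) for L,u in l])
f=least_squares(lambda v:samp(v).ravel(),[.65,.15,0,-.27,0],loss="soft_l1");v=f.x
print("needle",v[:2].round(4),"yaw",np.degrees(v[2]).round(2),"g",v[3].round(4),"bolt off",v[4]);print(samp(v).round(1).tolist())
print("guard_mouth",np.round(T(v,(-.145,v[3]-.003,.05)),4),"post",np.round(T(v,(-.145,v[3]+.097,.05)),4))
def rod(w):
    t=[((.18,-.034,.036),(264.2,141.2)),((.18,0,.036),(263.4,150.4)),((.05,0,.046),(299,153.8)),((-.05,0,.046),(326.4,155.6))]
    s=[((.18,-.034,.036),(307.2,192.8)),((.18,0,.036),(298,194.8)),((.05,0,.046),(321.7,215)),((-.05,0,.046),(339,233))]
    return np.array([proj(c,T(w,L))-u for c,l in((p,t),(q,s)) for L,u in l])
f=least_squares(lambda v:rod(v).ravel(),[.6,-.1,1.57],loss="soft_l1");w=f.x
print("rod",w[:2].round(4),np.degrees(w[2]).round(2),rod(w).round(1).tolist())
for r in regions_of(p,"tray")[:1]:pass
im=p["pixels"].astype(int)
for u in [(355.2,194.6),(373.4,202.6),(355,217.2)]: print("jar",at_z(p,u,.05).round(4))
for n in [(342.5,238),(367.8,237),(395,205)]: print("fake",at_z(p,n,.05).round(3))
def tray(w):
    t=[((.085,0,.008),(191.2,195.8)),((.034,.12,.012),(157.4,207.4)),((.034,-.12,.012),(223.4,211.8)),((-.034,-.12,.006),(222.1,230.4)),((-.034,.12,.006),(156.2,225.9))]
    s=[((.085,0,.008),(218.2,181.5)),((0,0,.086),(193,167.2)),((-.034,-.12,.0),(198,208.3)),((-.034,.12,.012),(175.5,174.5))]
    return np.array([proj(c,T(w,L))-u for c,l in((p,t),(q,s)) for L,u in l])
f=least_squares(lambda v:tray(v).ravel(),[.5,.2,0],loss="soft_l1");w=f.x
print("tray",w[:2].round(4),np.degrees(w[2]).round(2),tray(w).round(1).tolist())
print("beaker bottom",at_z(p,(347,152.5),0).round(3),"mouse",at_z(p,(300.4,235.4),.02).round(3))
E
python3 fit.py
```

```text
needle [0.6611 0.2116] yaw -1.03 g -0.2729 bolt off 2.8455302963671682e-05
[[-0.1, -0.1], [0.1, -0.1], [0.7, -0.1], [-0.1, -0.7], [-0.1, -0.4], [1.1, -1.0], [0.0, -0.6], [-1.3, 0.2], [-0.3, 0.1], [-0.4, 0.3], [-0.0, 0.1], [-0.1, -0.1], [-0.2, -0.0], [-0.5, -0.2]]
guard_mouth [ 0.5112 -0.0617  0.05  ] post [0.513  0.0383 0.05  ]
rod [ 0.6675 -0.1973] 83.45 [[0.2, -0.0], [0.0, -0.1], [0.2, -0.4], [0.2, 0.6], [-0.0, -0.1], [0.1, 0.4], [-1.6, -1.2], [0.6, -0.2]]
jar [ 0.5207 -0.3451  0.05  ]
jar [ 0.4912 -0.4098  0.05  ]
jar [ 0.4398 -0.3416  0.05  ]
fake [ 0.366 -0.295  0.05 ]
fake [ 0.369 -0.385  0.05 ]
fake [ 0.482 -0.488  0.05 ]
tray [0.4421 0.2544] -4.24 [[0.3, -0.0], [0.4, 0.0], [-0.5, -0.2], [-0.3, -0.2], [0.5, 0.1], [-0.6, -0.5], [-0.1, 0.4], [-0.1, 0.4], [0.2, -1.1]]
beaker bottom [ 0.684 -0.333  0.   ] mouse [ 0.377 -0.149  0.02 ]
```

```bash
cat >> h.py <<'E'
def plan(xy,z,yaw):
    s=get_state();P=np.array(s["tcp_pos"]);y0=s["eef_rot"][2];a=np.radians(yaw);d=np.array([xy[0],xy[1],z])-P
    t=(y0-yaw+180)%360-180
    print("turn",round(t,2),"then cm",(100*np.array([d@[np.cos(a),np.sin(a),0],d@[np.sin(a),-np.cos(a),0],-d[2]])).round(2), "now",P.round(4),np.round(s["eef_rot"],2),"t",round(s["time_s"],1),"w",round(s["gripper_width"],4),"F",np.round(s["contact_force"],1),"gf",round(s["gripper_force"],1),"j6",round(s["joints"][5],1))
E
echo ok
```

```text
ok
```

Request:
jog_arm(moves=[[[0, 0, 0], 9.4, 8.76], [[0, 0, 0], 9.4, 8.76], [[0, 0, 0], 9.4, 8.76], [[0, 0, 0], 9.4, 8.0], [[0, 0, 0], 9.4, 7], [[0, 0, 0], 9.4, 6], [[0, 0, 0], 9.4, 6], [[0, 0, 0], 9.2, 6], [[5.0, -3.4, 0], 0, 6], [[5.0, -3.4, 0], 0, 6], [[5.0, -3.4, 0], 0, 6], [[5.0, -3.4, 0], 0, 6]], newtons=40)

```text
time_s: 3.35
tcp_pos: [0.3607, 0.412, 0.2268]
eef_rot: [-180.0, 0.0, -96.5]
contact_force: [1.1, -0.3, -0.5]
gripper_width: 0.0602
gripper_force: 0.0
```

Request:
jog_arm(moves=[[[5.0, -3.4, 0], 0, 6], [[5.0, -3.4, 0], 0, 6], [[5.0, -3.4, 0], 0, 6], [[5.0, -3.4, 0], 0, 6], [[5.0, -3.4, 0], 0, 6], [[5.0, -3.4, 0], 0, 6], [[5.0, -3.4, 0], 0, 6], [[5.0, -3.4, 0], 0, 6], [[5.0, -3.4, 0], 0, 6], [[5.0, -3.4, 0], 0, 6], [[5.0, -3.4, 0], 0, 6], [[0, 0, 0], 0, 6]])

```text
time_s: 4.85
tcp_pos: [0.6698, -0.1792, 0.2248]
eef_rot: [179.9, -0.0, -96.8]
contact_force: [-0.7, 0.3, -0.5]
gripper_width: 0.0599
gripper_force: 0.0
```

```bash
python3 -c "
from h import *
plan((.6696,-.1794),.12,-96.55)"
```

```text
turn -0.23 then cm [ 0.02  0.02 10.48] now [ 0.6698 -0.1792  0.2248] [ 1.7989e+02 -4.0000e-02 -9.6780e+01] t 4.8 w 0.0599 F [-0.7  0.3 -0.5] gf 0.0 j6 -7.9
```

Request:
jog_arm(moves=[[[0, 0, 4], -0.2, 6], [[0, 0, 4], 0, 6], [[0, 0, 4], 0, 6], [[0, 0, 4], 0, 5], [[0, 0, 2.4], 0, 5], [[0, 0, 1.6], 0, 5], [[0, 0, 0.8], 0, 5], [[0, 0, 0], 0, 3], [[0, 0, 0], 0, 1], [[0, 0, 0], 0, 0], [[0, 0, 0], 0, 0], [[0, 0, 0], 0, 0]])

```text
time_s: 6.35
tcp_pos: [0.6698, -0.1754, 0.0194]
eef_rot: [-179.9, -0.0, -96.3]
contact_force: [0.4, 0.1, 3.1]
gripper_width: 0.0155
gripper_force: 40.0
```

```bash
python3 -c "
from h import *
plan((.6696,-.1794),.017,-96.55)"
```

```text
turn 0.24 then cm [ 0.4  -0.02  0.24] now [ 0.6698 -0.1754  0.0194] [-1.7991e+02 -1.0000e-02 -9.6310e+01] t 6.3 w 0.0155 F [0.4 0.1 3.1] gf 40.0 j6 -7.7
```

Request:
jog_arm(moves=[[[0, 0, -1], 0, 0], [[0, 0, -1], 0, 0], [[0, 0, -2], 0, 0], [[0, 0, -4], 0, 0], [[0, 0, -4], 0, 0], [[0, 0, 0], 0, 0]])

```text
time_s: 7.1
tcp_pos: [0.6713, -0.1756, 0.1435]
eef_rot: [-179.6, 0.0, -96.3]
contact_force: [-0.0, -0.1, -1.1]
gripper_width: 0.0156
gripper_force: 40.0
```

```bash
python3 -c "
from h import *
plan((.475,-.2424),.0394,-90.8)
p=capture('top');q=capture('side')
a=p['pixels'][120:220,230:360];b=q['pixels'][150:250,220:350]
cv2.imwrite('pics/l1.png',cv2.resize(np.hstack([a,b]),None,fx=3,fy=3,interpolation=2))"
```

```text
turn -5.51 then cm [ 6.96 19.54 10.41] now [ 0.6713 -0.1756  0.1435] [-1.7959e+02  1.0000e-02 -9.6310e+01] t 7.1 w 0.0156 F [-0.  -0.1 -1.1] gf 40.0 j6 -7.8
```

View pics/l1.png

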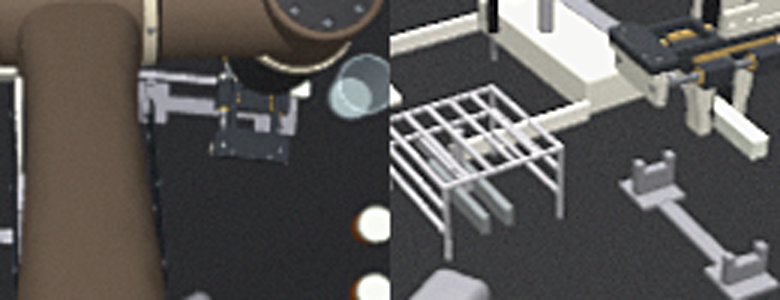

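The rod is lifted level, with the handle at crop (745,130) in the side half, and the rest is empty. Now I'll go to the guard mouth.

Request:
jog_arm(moves=[[[0, 0, 0], -5.5, 0], [[1.4, 3.9, 0], 0, 0], [[1.4, 3.9, 0], 0, 0], [[1.4, 3.9, 0], 0, 0], [[1.4, 3.9, 0], 0, 0], [[1.4, 3.9, 0], 0, 0], [[0, 0, 3], 0, 0], [[0, 0, 3], 0, 0], [[0, 0, 2.5], 0, 0], [[0, 0, 1.5], 0, 0], [[0, 0, 0.4], 0, 0], [[0, 0, 0], 0, 0]])

```text
time_s: 8.7
tcp_pos: [0.4733, -0.2425, 0.0347]
eef_rot: [180.0, -0.0, -90.8]
contact_force: [0.8, -0.5, -1.4]
gripper_width: 0.0156
gripper_force: 40.0
```

```bash
python3 -c "
from h import *
plan((.475,-.2424),.0394,-90.8)
q=capture('side')
b=q['pixels'][160:310,200:400]
cv2.imwrite('pics/l2.png',cv2.resize(b,None,fx=4,fy=4,interpolation=2))"
```

```text
turn -0.02 then cm [-0.01 -0.17 -0.47] now [ 0.4733 -0.2425  0.0347] [ 1.7999e+02 -1.0000e-02 -9.0820e+01] t 8.7 w 0.0156 F [ 0.8 -0.5 -1.4] gf 40.0 j6 5.2
```

View pics/l2.png

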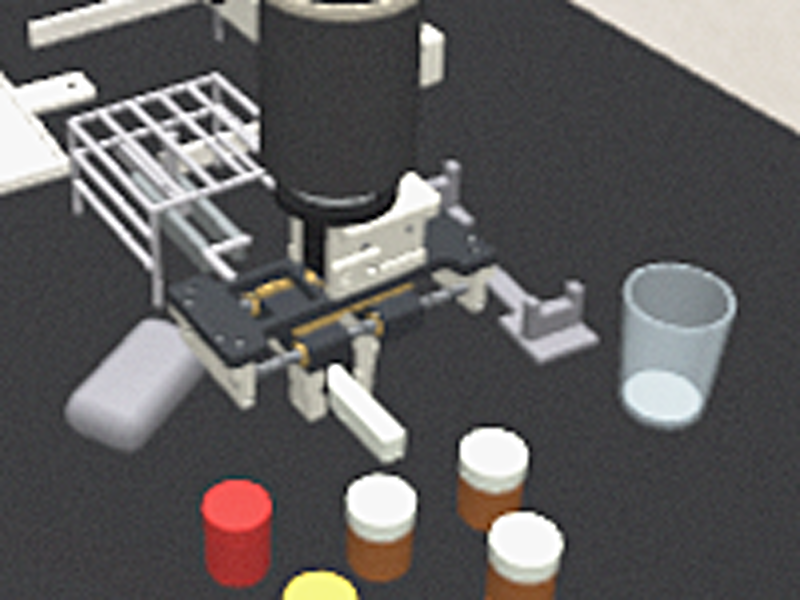

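```bash
python3 -c "
from h import *
q=np.load('side.npy',allow_pickle=True).item()
T=lambda z:at_z(q,(262,219.8),z).round(4)
print('tip',T(.0513), 'bend',at_z(q,(253.5,227),.0513).round(4))
E=np.array([.4733,-.2425])+.158*np.array([.018,.9998]);print('pred bend',E,'tip',E+.036*np.array([.9998,-.018]))"
```

```text
tip [ 0.508  -0.0859  0.0513] bend [ 0.4697 -0.1019  0.0513]
pred bend [ 0.476144  -0.0845316] tip [ 0.5121368 -0.0851796]
```

Request:
jog_arm(moves=[[[0, 0, -0.5], 0, 0], [[-2, 0, 0], 0, 0], [[-2, 0.4, 0], 0, 0], [[-2, 0.4, 0], 0, 0], [[-1, 0.4, 0], 0, 0], [[0, 0, 0], 0, 0]])

```text
time_s: 9.5
tcp_pos: [0.4623, -0.1719, 0.0402]
eef_rot: [-179.9, 0.0, -90.8]
contact_force: [0.1, -0.4, -0.8]
gripper_width: 0.0152
gripper_force: 40.0
```

Request:
jog_arm(moves=[[[-1.5, 0, 0], 0, 0], [[-1.5, 0, 0], 0, 0], [[-1.5, 0, 0], 0, 0], [[-1.1, 0, 0], 0, 0], [[-1, 0, 0], 0, 0], [[0, 0, 0], 0, 0]])

```text
time_s: 10.25
tcp_pos: [0.4632, -0.1056, 0.0396]
eef_rot: [-180.0, -0.0, -90.8]
contact_force: [-0.1, -0.4, -1.3]
gripper_width: 0.0157
gripper_force: 40.0
```

```bash
python3 -c "
from h import *
plan((.463,-.107),.0394,-90.8)
q=capture('side')
b=q['pixels'][150:250,180:313]
cv2.imwrite('pics/l3.png',cv2.resize(b,None,fx=6,fy=6,interpolation=2))"
```

```text
turn 0.04 then cm [0.14 0.02 0.02] now [ 0.4632 -0.1056  0.0396] [-179.99   -0.    -90.76] t 10.2 w 0.0157 F [-0.1 -0.4 -1.3] gf 40.0 j6 -11.7
```

View pics/l3.png

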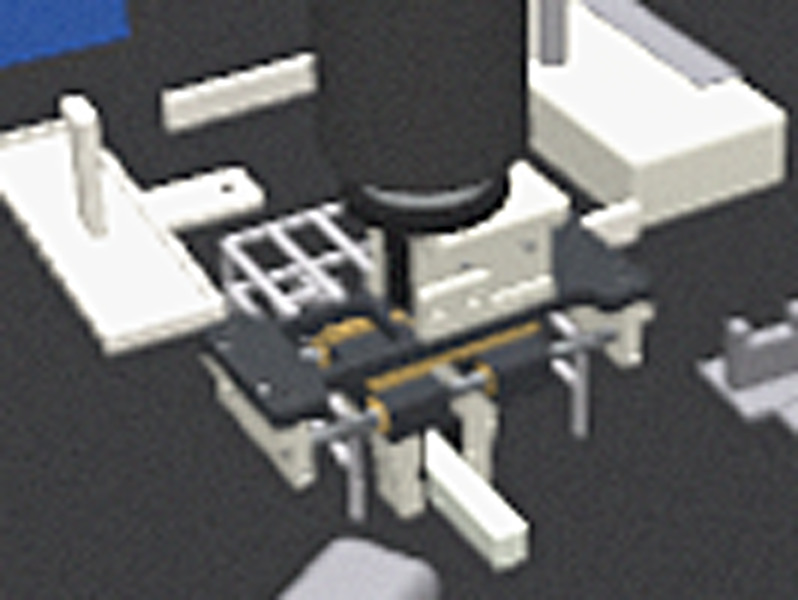

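Request:
jog_arm(moves=[[[0, -1, 0], 0, 0], [[0, -1, 0], 0, 0], [[0, -1, 0], 0, 0], [[0, 0, 0], 0, 0]])

```text
time_s: 10.8
tcp_pos: [0.494, -0.1069, 0.0394]
eef_rot: [-180.0, -0.0, -90.9]
contact_force: [0.2, 0.2, -1.2]
gripper_width: 0.0155
gripper_force: 40.0
```

Request:
jog_arm(moves=[[[0.5, 0, 0], 0, 0], [[0.7, 0, 0], 0, 0], [[0.8, 0, 0], 0, 0], [[0.8, 0, 0], 0, 0], [[0.6, 0, 0], 0, 0], [[0, 0, 0], 0, 0]])

```text
time_s: 11.55
tcp_pos: [0.4923, -0.1414, 0.0395]
eef_rot: [180.0, -0.0, -90.9]
contact_force: [0.1, -0.2, -0.9]
gripper_width: 0.0158
gripper_force: 40.0
```

Request:
jog_arm(moves=[[[0.5, 0, 0], 0, 0], [[0.5, 0, 0], 0, 0], [[0.4, 0, 0], 0, 0], [[0.3, 0, 0], 0, 0], [[0.2, 0, 0], 0, 0]])

```text
time_s: 12.18
tcp_pos: [0.4929, -0.1584, 0.0394]
eef_rot: [-179.9, 0.1, -90.9]
contact_force: [0.5, 22.9, -2.5]
gripper_width: 0.0158
gripper_force: 40.0
```

Request:
jog_arm(moves=[[[0.2, 0, 0], 0, 0], [[0.2, 0, 0], 0, 0]])

```text
time_s: 12.42
tcp_pos: [0.4939, -0.1593, 0.0391]
eef_rot: [-179.8, 0.3, -90.9]
contact_force: [3.0, 44.8, -2.7]
gripper_width: 0.0158
gripper_force: 40.1
```

Request:
jog_arm(moves=[[[-0.5, 0, 0], 0, 0], [[-0.5, 0, 0], 0, 0], [[0, 0, 0], 0, 0]])

```text
time_s: 12.8
tcp_pos: [0.4923, -0.1539, 0.0396]
eef_rot: [180.0, -0.0, -90.8]
contact_force: [0.1, -0.2, -2.2]
gripper_width: 0.0157
gripper_force: 40.0
```

Request:
jog_arm(moves=[[[0, 1, 0], 0, 0], [[0, 1, 0], 0, 0], [[0, 1.1, 0], 0, 0], [[0, 0, 0], 0, 0]])

```text
time_s: 13.3
tcp_pos: [0.4602, -0.1534, 0.0397]
eef_rot: [180.0, 0.0, -90.8]
contact_force: [0.0, -0.7, -1.4]
gripper_width: 0.0156
gripper_force: 40.0
```

Request:
jog_arm(moves=[[[1.5, 0, 0], 0, 0], [[2, 0, 0], 0, 0], [[2, 0, 0], 0, 0], [[2, -0.5, 0], 0, 0], [[2, -1, 0], 0, 0], [[0.3, 0, 0], 0, 0], [[0, 0, -2], 0, 0], [[0, 0, -2], 0, 0], [[0, 0, -3], 0, 0], [[0, 0, -4], 0, 0], [[0, 0, 0], 0, 0]])

```text
time_s: 14.68
tcp_pos: [0.4768, -0.2519, 0.1527]
eef_rot: [-179.7, -0.1, -90.8]
contact_force: [0.2, -0.7, -1.7]
gripper_width: 0.0159
gripper_force: 40.0
```

```bash
python3 -c "
from h import *
plan((.6698,-.1754),.0194,-96.31)
q=capture('side');p=capture('top');
a=p['pixels'][170:260,150:290];b=q['pixels'][150:240,180:320]
cv2.imwrite('pics/l4.png',cv2.resize(np.vstack([a,b]),None,fx=3.3,fy=3.3,interpolation=2))"
```

```text
turn 5.51 then cm [ -9.73 -18.34  13.33] now [ 0.4768 -0.2519  0.1527] [-1.7967e+02 -7.0000e-02 -9.0800e+01] t 14.7 w 0.0159 F [ 0.2 -0.7 -1.7] gf 40.0 j6 6.2
```

View pics/l4.png

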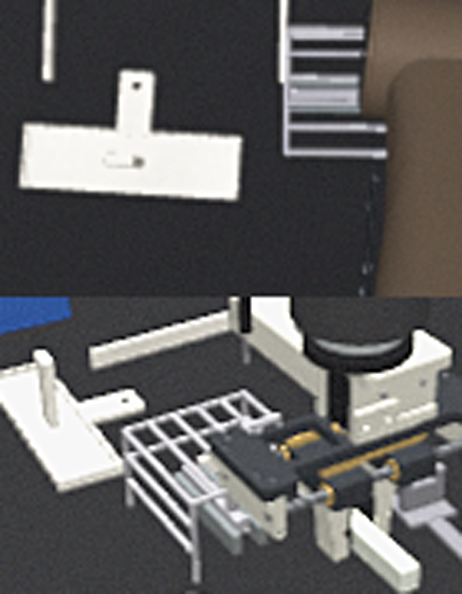

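Request:
jog_arm(moves=[[[0, 0, 0], 5.5, 0], [[-2, -3.7, 0], 0, 0], [[-2, -3.7, 0], 0, 0], [[-2, -3.7, 0], 0, 0], [[-2, -3.7, 0], 0, 0], [[-1.7, -3.5, 0], 0, 0], [[0, 0, 3], 0, 0], [[0, 0, 3], 0, 0], [[0, 0, 0], 0, 0], [[0, 0, 0], 0, 0]])

```text
time_s: 16.02
tcp_pos: [0.6678, -0.1755, 0.0898]
eef_rot: [180.0, -0.0, -96.3]
contact_force: [0.5, 0.9, -0.4]
gripper_width: 0.0155
gripper_force: 40.0
```

```bash
python3 -c "
from h import *
plan((.6698,-.1754),.0194,-96.31)"
```

```text
turn -0.01 then cm [-0.03 -0.2   7.04] now [ 0.6678 -0.1755  0.0898] [ 1.7999e+02 -3.0000e-02 -9.6320e+01] t 16.0 w 0.0155 F [ 0.5  0.9 -0.4] gf 40.0 j6 -7.8
```

Request:
jog_arm(moves=[[[0, -0.2, 2.5], 0, 0], [[0, 0, 2.5], 0, 0], [[0, 0, 1.2], 0, 0], [[0, 0, 0.7], 0, 0], [[0, 0, 0], 0, 0]])

```text
time_s: 16.65
tcp_pos: [0.6699, -0.1755, 0.021]
eef_rot: [-180.0, -0.0, -96.3]
contact_force: [-1.2, 0.0, -1.0]
gripper_width: 0.0154
gripper_force: 40.0
```

Request:
jog_arm(moves=[[[0, 0, 0], 0, 1.8], [[0, 0, 0], 0, 2.4], [[0, 0, 0], 0, 4], [[0, 0, 0], 0, 5], [[0, 0, -2], 0, 5], [[0, 0, -4], 0, 6], [[0, 0, -5], 0, 6], [[0, 0, -5], 0, 7], [[3, 5, 0], 0, 7], [[4, 3, 0], 0, 7], [[0, 0, 0], 0, 7], [[0, 0, 0], 0, 7]])

```text
time_s: 18.15
tcp_pos: [0.5827, -0.2365, 0.1821]
eef_rot: [-179.9, -0.0, -96.4]
contact_force: [0.8, 0.3, -0.1]
gripper_width: 0.0698
gripper_force: 0.0
```

```bash
python3 -c "
from h import *
q=capture('side');p=capture('top');np.save('top2.npy',p,allow_pickle=True);np.save('side2.npy',q,allow_pickle=True)
plan((.5207,-.3451),.022,-96)
for t in ('jar1_mid','rod_mid','tray'):
  print(t,[(np.round(r['pixel'],1).tolist(),round(r['confidence'],2)) for r in regions_of(p,t)],[(np.round(r['pixel'],1).tolist(),round(r['confidence'],2)) for r in regions_of(q,t)])
a=p['pixels'][120:240,255:405];b=q['pixels'][180:300,250:400]
cv2.imwrite('pics/l5.png',cv2.resize(np.hstack([a,b]),None,fx=2.66,fy=2.66,interpolation=2))"
```

```text
turn -0.3 then cm [11.52  5.06 15.91] now [ 0.5831 -0.2358  0.1811] [-179.95   -0.    -96.3 ] t 18.2 w 0.0699 F [-0.2 -0.2  1.2] gf 0.0 j6 -2.0
jar1_mid [] []
rod_mid [] [([325.2, 221.1], 0.59)]
tray [([187.5, 222.5], 0.97), ([371.6, 204.8], 0.35)] [([199.2, 183.8], 0.59)]
```

View pics/l5.png

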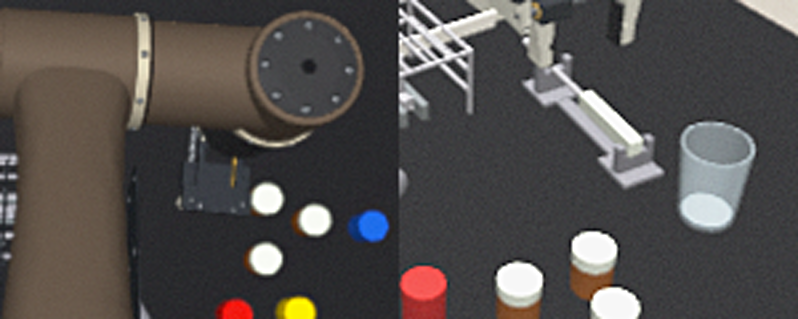

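Request:
jog_arm(moves=[[[0, 0, 0], -2.1, 6.5], [[5.0, 2.7, 0], 0, 6.5], [[5.0, 2.7, 0], 0, 6.5], [[1.4, 0, 0], 0, 6.5], [[0, 0, 4], 0, 6.5], [[0, 0, 4], 0, 6.5], [[0, 0, 0], 0, 6.5], [[0, 0, 0], 0, 6.5]], newtons=15)

```text
time_s: 19.55
tcp_pos: [0.5213, -0.3462, 0.102]
eef_rot: [-179.9, -0.1, -94.2]
contact_force: [0.6, 0.3, 0.8]
gripper_width: 0.0646
gripper_force: 0.0
```

```bash
python3 -c "
from h import *
plan((.5207,-.3451),.024,-94.24)"
```

```text
turn 0.09 then cm [-0.1   0.07  7.8 ] now [ 0.5213 -0.3462  0.102 ] [-1.7993e+02 -5.0000e-02 -9.4150e+01] t 19.6 w 0.0646 F [0.6 0.3 0.8] gf 0.0 j6 11.5
```

Request:
jog_arm(moves=[[[-0.1, 0, 3], 0, 6.5], [[0, 0, 3], 0, 6.5], [[0, 0, 1.3], 0, 6.5], [[0, 0, 0.5], 0, 6.5], [[0, 0, 0], 0, 4.5], [[0, 0, 0], 0, 3.5], [[0, 0, 0], 0, 3.5], [[0, 0, 0], 0, 3.5], [[0, 0, 0], 0, 3.5]])

```text
time_s: 20.68
tcp_pos: [0.5208, -0.3452, 0.0234]
eef_rot: [-179.9, -0.0, -94.2]
contact_force: [-0.6, 0.7, 5.9]
gripper_width: 0.0397
gripper_force: 15.0
```

Request:
jog_arm(moves=[[[0, 0, -2], 0, 3.5], [[0, 0, -4], 0, 3.5], [[0, 0, -4], 0, 3.5], [[0, 0, -4], 0, 3.5], [[0, 0, 0], 0, 3.5]])

```text
time_s: 21.3
tcp_pos: [0.5218, -0.3457, 0.1662]
eef_rot: [-179.7, -0.1, -94.2]
contact_force: [-0.4, -0.5, -0.7]
gripper_width: 0.0394
gripper_force: 15.0
```

```bash
python3 -c "
from h import *
c,s=np.cos(np.radians(-4.24)),np.sin(np.radians(-4.24))
S=lambda y:(.4421-s*y,.2544+c*y)
for y in(.091,.046,-.091,-.046): print(y,np.round(S(y),4))
plan(S(.091),.0295,-94.24)"
```

```text
0.091 [0.4488 0.3452]
0.046 [0.4455 0.3003]
-0.091 [0.4354 0.1636]
-0.046 [0.4387 0.2085]
turn 0.03 then cm [-68.35  12.38  13.67] now [ 0.5218 -0.3457  0.1662] [-1.7967e+02 -1.1000e-01 -9.4210e+01] t 21.3 w 0.0394 F [-0.4 -0.5 -0.7] gf 15.0 j6 11.4
```

Request:
jog_arm(moves=[[[-3.0, 0.5, 0], 0, 3.5], [[-6, 1.1, 0], 0, 3.5], [[-6, 1.1, 0], 0, 3.5], [[-6, 1.1, 0], 0, 3.5], [[-6, 1.1, 0], 0, 3.5], [[-6, 1.1, 0], 0, 3.5], [[-6, 1.1, 0], 0, 3.5], [[-6, 1.1, 0], 0, 3.5], [[-6, 1.1, 0], 0, 3.5], [[-6, 1.1, 0], 0, 3.5], [[-6, 1.0, 0], 0, 3.5], [[-5.3, 1, 0], 0, 3.5]])

```text
time_s: 22.8
tcp_pos: [0.4458, 0.347, 0.1615]
eef_rot: [179.9, -0.1, -94.2]
contact_force: [1.1, 0.1, -0.2]
gripper_width: 0.0398
gripper_force: 15.0
```

Request:
jog_arm(moves=[[[0, 0, 4], 0, 3.5], [[0, 0, 4], 0, 3.5], [[0, 0, 0], 0, 3.5], [[0, 0, 0], 0, 3.5]])

```text
time_s: 23.3
tcp_pos: [0.4473, 0.3456, 0.0834]
eef_rot: [-180.0, -0.0, -94.2]
contact_force: [-0.7, -0.3, -0.8]
gripper_width: 0.0398
gripper_force: 15.0
```

```bash
python3 -c "
from h import *
plan((.4488,.3452),.0295,-94.24)
q=capture('side');p=capture('top')
a=p['pixels'][180:240,130:290];b=q['pixels'][140:230,150:310]
cv2.imwrite('pics/l6.png',cv2.resize(np.vstack([a,b]),None,fx=3.5,fy=3.5,interpolation=2))"
```

```text
turn 0.02 then cm [ 0.02 -0.15  5.39] now [0.4473 0.3456 0.0834] [-179.97   -0.    -94.22] t 23.3 w 0.0398 F [-0.7 -0.3 -0.8] gf 15.0 j6 -61.8
```

View pics/l6.png

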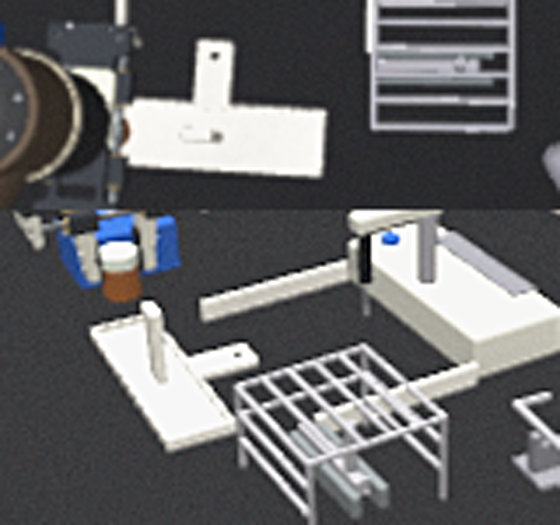

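Request:
jog_arm(moves=[[[0, -0.1, 2], 0, 3.5], [[0, 0, 2], 0, 3.5], [[0, 0, 1], 0, 3.5], [[0, 0, 0.4], 0, 3.5], [[0, 0, 0], 0, 3.5], [[0, 0, 0], 0, 4.3], [[0, 0, 0], 0, 5], [[0, 0, 0], 0, 6], [[0, 0, -2], 0, 6], [[0, 0, -5], 0, 6], [[0, 0, -5], 0, 6], [[0, 0, 0], 0, 6]])

```text
time_s: 24.9
tcp_pos: [0.4496, 0.3474, 0.1532]
eef_rot: [-179.7, 0.4, -94.2]
contact_force: [0.1, 0.5, -0.9]
gripper_width: 0.0601
gripper_force: 0.0
```

```bash
python3 -c "
from h import *
plan((.4398,-.3416),.024,-94.24)
"
```

```text
turn 0.05 then cm [68.78 -4.11 12.92] now [0.4496 0.3474 0.1532] [-179.73    0.39  -94.19] t 24.9 w 0.0601 F [ 0.1  0.5 -0.9] gf 0.0 j6 -61.7
```

Request:
jog_arm(moves=[[[4, -0.3, 0], 0, 6.5], [[6, -0.4, 0], 0, 6.5], [[6, -0.4, 0], 0, 6.5], [[6, -0.4, 0], 0, 6.5], [[6, -0.4, 0], 0, 6.5], [[6, -0.4, 0], 0, 6.5], [[6, -0.4, 0], 0, 6.5], [[6, -0.4, 0], 0, 6.5], [[6, -0.4, 0], 0, 6.5], [[6, -0.3, 0], 0, 6.5], [[6, -0.3, 0], 0, 6.5], [[4.8, -0.3, 0], 0, 6.5]])

```text
time_s: 26.4
tcp_pos: [0.4403, -0.3463, 0.1479]
eef_rot: [180.0, 0.0, -94.3]
contact_force: [0.5, 0.5, 0.9]
gripper_width: 0.065
gripper_force: 0.0
```

Request:
jog_arm(moves=[[[0, 0, 0], 0, 6.5], [[0, 0, 3], 0, 6.5], [[0, 0, 2], 0, 6.5], [[0, 0, 0], 0, 6.5]])

```text
time_s: 26.9
tcp_pos: [0.4397, -0.3429, 0.0969]
eef_rot: [179.8, 0.1, -94.2]
contact_force: [-0.2, 0.2, -0.0]
gripper_width: 0.0655
gripper_force: 0.0
```

```bash
cat > caps.py <<'E'
from h import *
def caps(p):  # white cap discs in top picture -> jar centre (x,y), cap radius in mm
    g=p["pixels"];m=(g.min(2)>215).astype(np.uint8);n,l,st,ce=cv2.connectedComponentsWithStats(m)
    return [(at_z(p,ce[i],.05).round(4)[:2].tolist(),int(st[i,4]),st[i,2:4].tolist()) for i in range(1,n) if 70<st[i,4]<200 and max(st[i,2:4])<18]
E
python3 -c "
from caps import *
plan((.4398,-.3416),.024,-94.24)
p=capture('top');print(caps(p));q=capture('side')
for t in ('jar1_mid','jar3_mid'): print([(at_z(q,r['pixel'],.025).round(3).tolist(),r['pixel'],round(r['confidence'],2)) for r in regions_of(q,t)])
print(proj(q,(.4398,-.3416,.025)),proj(q,(.4912,-.4098,.025)),proj(q,(.4488,.3452,.029)))
"
```

```text
turn 0.02 then cm [-0.13  0.    7.29] now [ 0.4397 -0.3429  0.0969] [ 1.798e+02  7.000e-02 -9.422e+01] t 26.9 w 0.0655 F [-0.2  0.2 -0. ] gf 0.0 j6 13.6
[]
[]
[([0.364, -0.385, 0.025], [278.4, 317.9], 0.8), ([0.356, -0.299, 0.025], [255.4, 294.6], 0.77)]
[294.47059367 291.8509919 ] [329.84216694 301.78686966] [186.34500078 170.6348377 ]
```

Request:
jog_arm(moves=[[[-0.1, 0, 3], 0, 6.5], [[0, 0, 3], 0, 6.5], [[0, 0, 0.9], 0, 6.5], [[0, 0, 0.4], 0, 6.5], [[0, 0, 0], 0, 4.5], [[0, 0, 0], 0, 3.5], [[0, 0, 0], 0, 3.5], [[0, 0, 0], 0, 3.5], [[0, 0, 0], 0, 3.5]])

```text
time_s: 28.22
tcp_pos: [0.4414, -0.3432, 0.0262]
eef_rot: [-180.0, -0.0, -94.2]
contact_force: [-2.1, 1.4, 6.3]
gripper_width: 0.0399
gripper_force: 15.0
```

Request:
jog_arm(moves=[[[0, 0, -2], 0, 3.5], [[0, 0, -4], 0, 3.5], [[0, 0, -4], 0, 3.5], [[0, 0, -4], 0, 3.5], [[0, 0, 0], 0, 3.5]])

```text
time_s: 28.85
tcp_pos: [0.4428, -0.3439, 0.1689]
eef_rot: [-179.7, -0.1, -94.2]
contact_force: [-0.2, 0.1, -2.1]
gripper_width: 0.0396
gripper_force: 15.0
```

```bash
python3 -c "
from caps import *
plan((.4354,.1636),.0295,-94.24)
"
```

```text
turn 0.03 then cm [-50.56   4.49  13.94] now [ 0.4428 -0.3439  0.1689] [-1.7966e+02 -1.2000e-01 -9.4210e+01] t 28.9 w 0.0396 F [-0.2  0.1 -2.1] gf 15.0 j6 13.6
```

Request:
jog_arm(moves=[[[-3, 0.3, 0], 0, 3.5], [[-6, 0.5, 0], 0, 3.5], [[-6, 0.5, 0], 0, 3.5], [[-6, 0.5, 0], 0, 3.5], [[-6, 0.5, 0], 0, 3.5], [[-6, 0.5, 0], 0, 3.5], [[-6, 0.6, 0], 0, 3.5], [[-6, 0.6, 0], 0, 3.5], [[-4.5, 0.4, 0], 0, 3.5], [[0, 0, 0], 0, 3.5], [[0, 0, 4], 0, 3.5], [[0, 0, 0], 0, 3.5]])

```text
time_s: 30.35
tcp_pos: [0.4315, 0.1516, 0.1229]
eef_rot: [179.7, -0.3, -94.3]
contact_force: [0.2, -0.4, -0.6]
gripper_width: 0.04
gripper_force: 15.0
```

```bash
python3 -c "
from caps import *
plan((.4354,.1636),.031,-94.24)
q=capture('side');p=capture('top');print(caps(p))
a=p['pixels'][180:240,130:290];b=q['pixels'][140:230,150:310]
cv2.imwrite('pics/l7.png',cv2.resize(np.vstack([a,b]),None,fx=3.5,fy=3.5,interpolation=2))"
```

```text
turn -0.04 then cm [-1.22 -0.3   9.19] now [0.4315 0.1516 0.1229] [179.71  -0.26 -94.28] t 30.4 w 0.04 F [ 0.2 -0.4 -0.6] gf 15.0 j6 -48.4
[([0.4921, -0.4085], 88, [11, 10])]
```

View pics/l7.png

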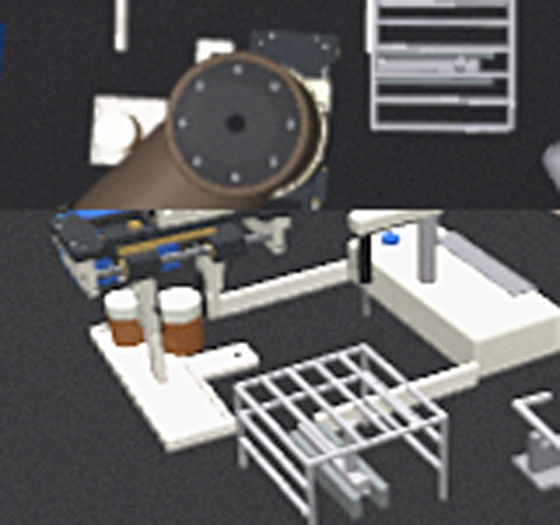

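Request:
jog_arm(moves=[[[-1.2, -0.3, 0], 0, 3.5], [[0, 0, 3], 0, 3.5], [[0, 0, 2.5], 0, 3.5], [[0, 0, 0], 0, 3.5]])

```text
time_s: 30.95
tcp_pos: [0.4374, 0.1655, 0.0701]
eef_rot: [179.9, -0.1, -94.2]
contact_force: [-0.8, -0.8, 0.0]
gripper_width: 0.0394
gripper_force: 15.0
```

```bash
python3 -c "
from caps import *
plan((.4354,.1636),.031,-94.24)"
```

```text
turn 0.0 then cm [0.21 0.19 3.91] now [0.4374 0.1655 0.0701] [ 1.7993e+02 -9.0000e-02 -9.4240e+01] t 30.9 w 0.0394 F [-0.8 -0.8  0. ] gf 15.0 j6 -49.2
```

Request:
jog_arm(moves=[[[0.1, 0.2, 2], 0, 3.5], [[0, 0, 1.3], 0, 3.5], [[0, 0, 0.6], 0, 3.5], [[0, 0, 0], 0, 3.5], [[0, 0, 0], 0, 4.3], [[0, 0, 0], 0, 5], [[0, 0, 0], 0, 6], [[0, 0, -2], 0, 6], [[0, 0, -5], 0, 6], [[0, 0, -5], 0, 6], [[0, 0, 0], 0, 6]])

```text
time_s: 32.33
tcp_pos: [0.4376, 0.1663, 0.1557]
eef_rot: [-179.7, 0.3, -94.2]
contact_force: [0.3, 0.4, -0.3]
gripper_width: 0.0599
gripper_force: 0.0
```

```bash
python3 -c "
from h import *
plan((.4917,-.4092),.024,-94.24)
"
```

```text
turn 0.05 then cm [56.99 -9.65 13.17] now [0.4376 0.1663 0.1557] [-179.66    0.32  -94.19] t 32.3 w 0.0599 F [ 0.3  0.4 -0.3] gf 0.0 j6 -49.3
```

Request:
jog_arm(moves=[[[3, -0.5, 0], 0, 6.5], [[6, -1, 0], 0, 6.5], [[6, -1, 0], 0, 6.5], [[6, -1, 0], 0, 6.5], [[6, -1, 0], 0, 6.5], [[6, -1, 0], 0, 6.5], [[6, -1, 0], 0, 6.5], [[6, -1, 0], 0, 6.5], [[6, -1.1, 0], 0, 6.5], [[6, -1.1, 0], 0, 6.5], [[0, 0, 3], 0, 6.5], [[0, 0, 0], 0, 6.5]])

```text
time_s: 33.83
tcp_pos: [0.4878, -0.4104, 0.1181]
eef_rot: [179.7, 0.2, -94.4]
contact_force: [-0.4, -0.2, 0.3]
gripper_width: 0.0648
gripper_force: 0.0
```

```bash
python3 -c "
from h import *
plan((.4917,-.4092),.024,-94.24)
"
```

```text
turn -0.11 then cm [-0.15 -0.38  9.41] now [ 0.4878 -0.4104  0.1181] [ 1.7966e+02  1.6000e-01 -9.4350e+01] t 33.8 w 0.0648 F [-0.4 -0.2  0.3] gf 0.0 j6 18.3
```

Request:
jog_arm(moves=[[[-0.1, -0.3, 3], 0, 6.5], [[0, 0, 3], 0, 6.5], [[0, 0, 2], 0, 6.5], [[0, 0, 1], 0, 6.5], [[0, 0, 0.2], 0, 6.5], [[0, 0, 0], 0, 4.5], [[0, 0, 0], 0, 3.5], [[0, 0, 0], 0, 3.5], [[0, 0, 0], 0, 3.5], [[0, 0, 0], 0, 3.5]])

```text
time_s: 35.08
tcp_pos: [0.4935, -0.4103, 0.0302]
eef_rot: [-180.0, -0.0, -94.2]
contact_force: [-1.0, 1.3, 4.6]
gripper_width: 0.0396
gripper_force: 15.0
```

Request:
jog_arm(moves=[[[0, 0, -2], 0, 3.5], [[0, 0, -4], 0, 3.5], [[0, 0, -4], 0, 3.5], [[0, 0, -4], 0, 3.5], [[0, 0, 0], 0, 3.5]])

```text
time_s: 35.7
tcp_pos: [0.4949, -0.4111, 0.1733]
eef_rot: [-179.7, -0.2, -94.2]
contact_force: [-0.5, 0.0, -1.8]
gripper_width: 0.0396
gripper_force: 15.0
```

```bash
python3 -c "
from h import *
p=capture('top')
def f(n):
  return [(np.round(r['pixel'],1).tolist(),round(r['confidence'],2),at_z(p,r['pixel'],.01).round(3).tolist()) for r in regions_of(p,n)]
for n in('tray','jar1_mid','jar2_mid','jar3_mid'): print(n,f(n))
g=cv2.cvtColor(p['pixels'],6);r=g[188:204,183:200];cnt=(r<110).sum();print(r[2:14].tolist())
plan((.4387-.0004,.2085-.001),.03,-94.24)
"
```

```text
tray [([191.4, 220.3], 0.82, [0.436, 0.248, 0.01]), ([208.7, 218.7], 0.73, [0.442, 0.185, 0.01]), ([205.8, 134.1], 0.46, [0.757, 0.195, 0.01])]
jar1_mid [([292.3, 153.9], 0.64, [0.678, -0.126, 0.01])]
jar2_mid [([378.5, 203.2], 0.48, [0.491, -0.441, 0.01])]
jar3_mid [([210.0, 219.0], 0.66, [0.441, 0.18, 0.01])]
[[47, 42, 39, 40, 49, 52, 51, 46, 43, 46, 47, 42, 43, 40, 44, 39, 45], [45, 40, 43, 94, 158, 167, 163, 135, 126, 132, 131, 107, 99, 61, 43, 45, 45], [49, 36, 56, 160, 255, 255, 255, 244, 237, 241, 243, 224, 212, 125, 53, 40, 44], [42, 37, 51, 161, 254, 254, 253, 253, 254, 255, 255, 255, 255, 180, 69, 42, 45], [47, 38, 55, 173, 251, 251, 251, 242, 239, 244, 252, 253, 255, 175, 73, 39, 44], [45, 33, 63, 208, 252, 251, 246, 144, 74, 155, 246, 252, 255, 169, 65, 40, 44], [41, 36, 67, 210, 251, 248, 236, 146, 89, 180, 248, 252, 255, 152, 51, 36, 42], [44, 36, 63, 207, 249, 249, 249, 233, 212, 246, 251, 252, 255, 151, 50, 37, 46], [44, 37, 68, 224, 249, 247, 246, 248, 248, 248, 248, 251, 255, 144, 51, 41, 45], [44, 33, 84, 252, 252, 247, 245, 245, 245, 245, 247, 252, 246, 128, 44, 44, 43], [43, 31, 82, 252, 251, 246, 245, 245, 245, 245, 247, 252, 247, 125, 45, 41, 47], [42, 32, 91, 250, 250, 245, 245, 245, 245, 245, 247, 252, 248, 123, 41, 38, 47]]
turn -0.0 then cm [-61.15   9.97  13.8 ] now [ 0.4925 -0.4097  0.168 ] [ 1.7987e+02  6.0000e-02 -9.4240e+01] t 36.0 w 0.0392 F [-0.2 -0.1 -0.8] gf 15.0 j6 18.1
```

```bash
python3 -c "
from h import *
p=capture('top');q=capture('side')
a=p['pixels'][185:240,145:235];b=q['pixels'][150:215,165:255]
c=cv2.resize(np.vstack([a,b]),None,fx=5,fy=5,interpolation=2)
for y,xy,z in((1,(.4488,.3452),.054),(2,(.4354,.1636),.054)):
  u=proj(p,(*xy,z))-[145,185];cv2.drawMarker(c,tuple(int(v) for v in u*5+2),(0,0,255),0,12)
  u=proj(q,(*xy,z))-[165,150]+[0,55];cv2.drawMarker(c,tuple(int(v) for v in u*5+2),(0,0,255),0,12)
cv2.imwrite('pics/l8.png',c)"
```

```text
(no output)
```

View pics/l8.png

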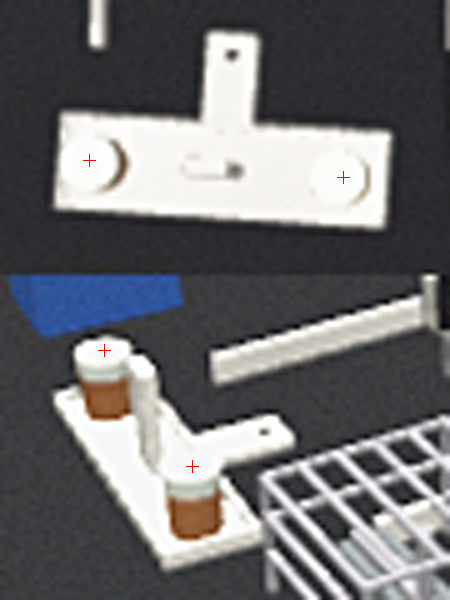

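Jars 1 and 3 stand upright in the tray at its two end slots: the red predictions fall on the caps at (89,160) and (343,177), and the dot is at (231,54). Now the third.

Request:
jog_arm(moves=[[[-4, 0.5, 0], 0, 3.5], [[-6, 0.9, 0], 0, 3.5], [[-6, 0.9, 0], 0, 3.5], [[-6, 0.9, 0], 0, 3.5], [[-6, 0.9, 0], 0, 3.5], [[-6, 0.9, 0], 0, 3.5], [[-6, 0.9, 0], 0, 3.5], [[-6, 0.9, 0], 0, 3.5], [[-6, 0.9, 0], 0, 3.5], [[-6, 0.8, 0], 0, 3.5], [[-6, 0.7, 0], 0, 3.5], [[-6, 0.7, 0], 0, 3.5]])

```text
time_s: 37.55
tcp_pos: [0.4456, 0.2972, 0.1692]
eef_rot: [180.0, -0.0, -94.2]
contact_force: [2.3, -0.3, -0.3]
gripper_width: 0.0399
gripper_force: 15.0
```

Request:
jog_arm(moves=[[[0, 0, 0], 0, 3.5], [[0, 0, 3], 0, 3.5], [[0, 0, 1], 0, 3.5], [[0, 0, 0], 0, 3.5]])

```text
time_s: 38.05
tcp_pos: [0.446, 0.2944, 0.129]
eef_rot: [179.9, -0.1, -94.3]
contact_force: [0.5, -0.2, -0.4]
gripper_width: 0.0399
gripper_force: 15.0
```

```bash
python3 -c "
from h import *
plan((.4454,.2993),.0355,-94.24)
"
```

```text
turn -0.02 then cm [-0.49  0.1   9.35] now [0.446  0.2944 0.129 ] [ 1.7995e+02 -1.0000e-01 -9.4260e+01] t 38.0 w 0.0399 F [ 0.5 -0.2 -0.4] gf 15.0 j6 -58.7
```

Request:
jog_arm(moves=[[[-0.45, 0.1, 1], 0, 3.5], [[0, 0, 2.5], 0, 3.5], [[0, 0, 0], 0, 3.5], [[0, 0, 0], 0, 3.5]])

```text
time_s: 38.55
tcp_pos: [0.446, 0.3002, 0.0954]
eef_rot: [-180.0, 0.0, -94.2]
contact_force: [0.4, -0.5, -0.1]
gripper_width: 0.0395
gripper_force: 15.0
```

```bash
python3 -c "
from h import *
plan((.4454,.2993),.0355,-94.24)
"
```

```text
turn 0.02 then cm [0.1  0.05 5.99] now [0.446  0.3002 0.0954] [-1.7996e+02  3.0000e-02 -9.4220e+01] t 38.5 w 0.0395 F [ 0.4 -0.5 -0.1] gf 15.0 j6 -59.1
```

Request:
jog_arm(moves=[[[0.1, 0, 3], 0, 3.5], [[0, 0, 2], 0, 3.5], [[0, 0, 0.7], 0, 3.5], [[0, 0, 0.2], 0, 3.5], [[0, 0, 0], 0, 3.5], [[0, 0, 0], 0, 4.3], [[0, 0, 0], 0, 5], [[0, 0, 0], 0, 6], [[0, 0, -2], 0, 6], [[0, 0, -5], 0, 6], [[0, 0, -5], 0, 6], [[0, 0, 0], 0, 6]])

```text
time_s: 40.05
tcp_pos: [0.4472, 0.3008, 0.1599]
eef_rot: [-179.7, 0.4, -94.2]
contact_force: [0.9, 0.4, -0.7]
gripper_width: 0.0597
gripper_force: 0.0
```

Request:
jog_arm(moves=[[[4.5, 0, 0], -10, 6], [[0, 0, 0], -10, 6], [[0, 0, 0], -10, 6], [[0, 0, 0], -10, 6], [[0, 0, 0], -10, 6], [[0, 0, 0], -10, 6], [[0, 0, 0], -10, 6], [[0, 0, 0], -10, 6], [[0, 0, 0], -10, 6], [[0, 0, 0], 0, 6], [[0, 0, 0], 0, 5]])

```text
time_s: 41.42
tcp_pos: [0.4419, 0.2538, 0.1552]
eef_rot: [180.0, 0.0, -4.5]
contact_force: [-0.4, 0.2, 0.1]
gripper_width: 0.0547
gripper_force: 0.0
```

```bash
python3 -c "
from h import *
plan((.4421,.2544),.06,-4.24)
q=capture('side');p=capture('top')
a=q['pixels'][130:230,140:270]
cv2.imwrite('pics/l9.png',cv2.resize(a,None,fx=5,fy=5,interpolation=2))"
```

```text
turn -0.22 then cm [ 0.01 -0.06  9.52] now [0.4419 0.2538 0.1552] [ 1.7997e+02  2.0000e-02 -4.4600e+00] t 41.4 w 0.0547 F [-0.4  0.2  0.1] gf 0.0 j6 33.6
```

View pics/l9.png

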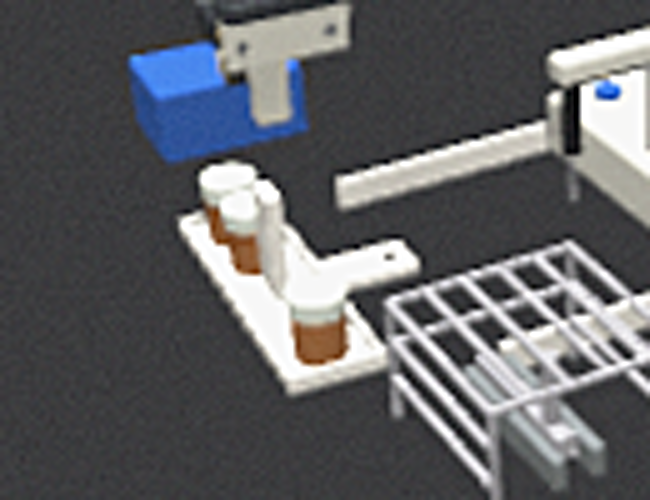

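All three jars are upright in the tray, at crop (230,205), (245,235) and (320,325). The bolt is drawn and the fin is at (268,235). I'll grip the fin.

Request:
jog_arm(moves=[[[0, 0, 3], -0.2, 5], [[0, 0, 3], 0, 5], [[0, 0, 2.5], 0, 5], [[0, 0, 0.9], 0, 5], [[0, 0, 0], 0, 5], [[0, 0, 0], 0, 3.5], [[0, 0, 0], 0, 2], [[0, 0, 0], 0, 2], [[0, 0, 0], 0, 2], [[0, 0, 0], 0, 2]], newtons=25)

```text
time_s: 42.78
tcp_pos: [0.4427, 0.2548, 0.0624]
eef_rot: [-179.9, -0.1, -4.0]
contact_force: [-2.5, 1.7, 6.4]
gripper_width: 0.0299
gripper_force: 25.0
```

```bash
python3 -c "
from h import *
plan((.4421,.2155),.06,-1.03)"
```

```text
turn -2.98 then cm [0.01 3.93 0.24] now [0.4427 0.2548 0.0624] [-1.7991e+02 -7.0000e-02 -4.0100e+00] t 42.8 w 0.0299 F [-2.5  1.7  6.4] gf 25.0 j6 34.0
```

Request:
jog_arm(moves=[[[0, 0.2, 0], -0.3, 2], [[0, 0.5, 0], -0.4, 2], [[0, 0.6, 0], -0.5, 2], [[0, 0.6, 0], -0.5, 2], [[0, 0.6, 0], -0.5, 2], [[0, 0.6, 0], -0.5, 2], [[0, 0.5, 0], -0.3, 2], [[0, 0.3, 0], 0, 2], [[0, 0, 0], 0, 2], [[0, 0, 0], 0, 2]])

```text
time_s: 44.02
tcp_pos: [0.4415, 0.2161, 0.0624]
eef_rot: [-179.9, -0.1, -1.0]
contact_force: [1.0, 4.5, 6.1]
gripper_width: 0.0297
gripper_force: 25.0
```

```bash
cat > tr.py <<'E'
from h import *
from scipy.optimize import least_squares
# tray pose by registering the tray outline rendered from the pose against bright pixels in both pictures near the tray
def dot(p,g,r=12):  # darkest spot on the white tongue near the guess pixel
    im=cv2.cvtColor(p["pixels"],6);im=cv2.resize(im,None,fx=4,fy=4,interpolation=2)
    c=((np.array(g)+.5)*4).astype(int);R_=r*4;w=im[c[1]-R_:c[1]+R_,c[0]-R_:c[0]+R_]
    cl=cv2.morphologyEx(w,cv2.MORPH_CLOSE,np.ones((23,23)));d=cl.astype(int)-w
    d[cl<200]=0;k=d>0.5*d.max();ys,xs=np.nonzero(k);n,l,st,ce=cv2.connectedComponentsWithStats(k.astype(np.uint8))
    out=[((ce[i]+c-R_+.5)/4-.5).round(2).tolist()+[int(st[i,4])] for i in range(1,n) if st[i,4]>15]
    return out,int(d.max())
E
python3 -c "
from tr import *
plan((.4421,.2155),.06,-1.03)
s=get_state();P=s['tcp_pos'];a=np.radians(-1.03)
D=(P[0]+.085*np.cos(a),P[1]+.085*np.sin(a),.008)
for n in('top','side'):
  p=capture(n);g=proj(p,D);o,m=dot(p,g);print(n,D,g.round(1),o,m,[at_z(p,x[:2],.008).round(4)[:2].tolist() for x in o])"
```

```text
turn 0.03 then cm [0.06 0.06 0.24] now [0.4415 0.2161 0.0624] [-1.799e+02 -1.200e-01 -1.000e+00] t 44.0 w 0.0297 F [1.  4.5 6.1] gf 25.0 j6 39.9
top (np.float64(0.5264817307520414), np.float64(0.21461413888252143), 0.008) [200.6 195.8] [[200.47, 195.66, 56], [202.23, 207.07, 113]] 231 [[0.5268, 0.2149], [0.4847, 0.2085]]
side (np.float64(0.5264817307520414), np.float64(0.21461413888252143), 0.008) [221.7 185.1] [[228.4, 185.08, 30], [230.81, 189.3, 416], [223.99, 191.97, 531], [217.55, 194.27, 246], [228.99, 196.22, 147]] 221 [[0.5466, 0.202], [0.5406, 0.1725], [0.5126, 0.17], [0.4873, 0.169], [0.5146, 0.1369]]
```

Request:
jog_arm(moves=[[[0.3, 0, 0], 0, 2], [[0.7, 0, 0], 0, 2], [[1, 0, 0], 0, 2], [[1, 0, 0], 0, 2], [[1, 0, 0], 0, 2], [[1, 0.05, 0], 0, 2], [[1, 0, 0], 0, 2], [[1, 0, 0], 0, 2], [[1, 0, 0], 0, 2], [[0.7, 0, 0], 0, 2], [[0.3, 0, 0], 0, 2], [[0, 0, 0], 0, 2]])

```text
time_s: 45.62
tcp_pos: [0.5267, 0.2108, 0.0622]
eef_rot: [179.8, 0.3, -1.1]
contact_force: [-17.7, -0.2, 25.0]
gripper_width: 0.0298
gripper_force: 25.0
```

```bash
python3 -c "
from tr import *
plan((.5761,.2131),.0624,-1.03)
s=get_state();P=s['tcp_pos'];a=np.radians(s['eef_rot'][2])
D=(P[0]+.085*np.cos(a),P[1]+.085*np.sin(a),.008)
for n in('top','side'):
  p=capture(n);g=proj(p,D);o,m=dot(p,g);print(n,D,g.round(1),o,m,[at_z(p,x[:2],.008).round(4)[:2].tolist() for x in o])"
```

```text
turn -0.04 then cm [ 4.94 -0.31 -0.02] now [0.5267 0.2108 0.0622] [179.79   0.35  -1.07] t 45.6 w 0.0298 F [-17.7  -0.2  25. ] gf 25.0 j6 47.5
top (np.float64(0.6116664497020555), np.float64(0.20925301908662822), 0.008) [202.  172.8] [[201.69, 172.85, 58], [202.86, 179.78, 21]] 178 [[0.6116, 0.2104], [0.5857, 0.2061]]
side (np.float64(0.6116664497020555), np.float64(0.20925301908662822), 0.008) [243.3 179.1] [[249.12, 178.57, 18], [251.43, 182.0, 176], [254.81, 183.27, 49], [246.57, 185.22, 380], [240.75, 187.88, 194], [251.0, 189.7, 157], [244.88, 190.71, 24]] 240 [[0.6311, 0.201], [0.6259, 0.1757], [0.6316, 0.1616], [0.6003, 0.1661], [0.5743, 0.1618], [0.5984, 0.1321], [0.5772, 0.1379]]
```

Request:
jog_arm(moves=[[[-0.1, 0, 0], 0, 2], [[0, 0, -0.1], 0, 2], [[0, 0, 0], 0, 2]])

```text
time_s: 46.1
tcp_pos: [0.5267, 0.2109, 0.0623]
eef_rot: [179.8, 0.3, -1.1]
contact_force: [-7.5, -1.7, 11.1]
gripper_width: 0.0298
gripper_force: 25.0
```

Request:
jog_arm(moves=[[[0, 0, -0.1], 0, 2], [[0, 0, 0], 0, 2]])

```text
time_s: 46.35
tcp_pos: [0.5282, 0.212, 0.0624]
eef_rot: [179.9, 0.1, -1.1]
contact_force: [0.1, 0.0, -5.8]
gripper_width: 0.03
gripper_force: 25.0
```

```bash
python3 -c "
from tr import *
plan((.5761,.2131),.0624,-1.03)
p=capture('top')
# bay walls and tray edges along row profile: world y of bright transitions at given x,z
g=cv2.cvtColor(p['pixels'],6)
for r in (172,176,180,184,188): print(r,''.join('#' if v>170 else '.' for v in g[r,155:245]))
print(proj(p,(.55,.2109-.12,.012)),proj(p,(.55,.2109+.12,.012)),proj(p,(.55,.2125-.128,.022)),proj(p,(.55,.2125+.128,.022)))"
```

```text
turn -0.04 then cm [ 4.79 -0.2   0.  ] now [0.5282 0.212  0.0624] [ 1.799e+02  1.400e-01 -1.070e+00] t 46.4 w 0.03 F [ 0.1  0.  -5.8] gf 25.0 j6 47.4
172 ...........................................###..####............................##........
176 ..............................................######............................##........
180 .................................................##.............................##########
184 ...............................................#................................###.......
188 ..............................................#..........####.........#############.......
[234.02481286 188.90896459] [168.96206033 189.65303906] [235.66126438 188.61135965] [165.80821682 189.41117158]
```

Request:
jog_arm(moves=[[[0.3, 0, 0.05], 0, 2], [[0.6, -0.1, 0], 0, 2], [[0.6, -0.1, 0], 0, 2], [[0.6, 0, 0], 0, 2], [[0.3, 0, 0], 0, 2], [[0, 0, 0], 0, 2]])

```text
time_s: 47.15
tcp_pos: [0.5536, 0.2143, 0.0629]
eef_rot: [180.0, 0.0, -1.1]
contact_force: [0.1, -0.6, -6.3]
gripper_width: 0.0299
gripper_force: 25.0
```

```bash
python3 -c "
from tr import *
plan((.5761,.2131),.0624,-1.03)"
```

```text
turn -0.02 then cm [2.26 0.08 0.05] now [0.5536 0.2143 0.0629] [ 1.7999e+02  1.0000e-02 -1.0500e+00] t 47.1 w 0.0299 F [ 0.1 -0.6 -6.3] gf 25.0 j6 48.9
```

Request:
jog_arm(moves=[[[0, 0, 0.1], 0, 2], [[0, 0, 0], 0, 2]])

```text
time_s: 47.4
tcp_pos: [0.5534, 0.2145, 0.0624]
eef_rot: [-180.0, -0.0, -1.0]
contact_force: [0.2, 0.0, -3.6]
gripper_width: 0.0292
gripper_force: 25.0
```

Request:
jog_arm(moves=[[[0.2, 0, 0.05], 0, 2], [[0.5, 0, 0], 0, 2], [[0.6, 0, 0], 0, 2], [[0.5, 0, 0], 0, 2], [[0.3, 0, 0], 0, 2], [[0.1, 0, 0], 0, 2], [[0, 0, 0], 0, 2]])

```text
time_s: 48.28
tcp_pos: [0.5746, 0.2139, 0.0623]
eef_rot: [180.0, 0.1, -1.0]
contact_force: [-6.5, -0.6, 4.8]
gripper_width: 0.0299
gripper_force: 25.0
```

```bash
python3 -c "
from tr import *
plan((.5761,.2131),.0624,-1.03)
q=capture('side');print('needle px',proj(q,(.6611,.2116,.03)))
g=cv2.cvtColor(q['pixels'],6)[164:192,240:272]
for r in g: print(' '.join('%3d'%v for v in r))
P=get_state()['tcp_pos'];print(proj(q,(P[0]+.085,P[1]-.0015,.008)))
"
```

```text
turn 0.0 then cm [ 0.15  0.08 -0.01] now [0.5746 0.2139 0.0623] [ 1.7998e+02  6.0000e-02 -1.0300e+00] t 48.3 w 0.0299 F [-6.5 -0.6  4.8] gf 25.0 j6 50.4
needle px [254.55568059 169.87096648]
 80  41  54  53  55  62  59  68  67  58  62  62  55  83  97 107 138 170 182 176 177 174 171 175 174 171 167 177 220 248 251 249
 86  56  55  64  57  62  63  57  60  62  63  60  56  81 103  77  70 114 163 181 177 171 175 170 174 173 173 169 173 203 243 251
125  53  64  64  63  64  62  60  64  64  62  58  58  83 107  80  47  58  99 167 186 178 172 171 177 179 174 176 169 171 191 234
100  53  57  66  64  61  62  67  59  63  62  56  51  81 120 101  50  55  53  92 161 184 176 177 174 173 173 176 170 176 170 180
 88  53  61  62  63  59  62  61  60  63  62  61  59  83 128 104  56  62  57  57  90 138 175 177 177 173 175 171 176 175 175 170
 91  50  63  61  63  58  58  59  59  63  62  61  57  76 124 104  55  56  59  56  49  69 123 170 178 175 173 173 168 175 173 173
 75  53  63  61  62  60  63  63  58  66  59  61  61  64  76  72  57  63  62  63  55  56  70 114 166 184 177 171 175 171 174 174
 57  61  61  
[... 2002 characters left out ...]
  87  45  54  61  59  59  58  44
185 162 184 215 233 200 175 192 191 215 236 216 180 220 243 246 195  90  41  47  47  87 181 245 207  96  41  50  50  39  31  23
161 107 122 137 207 245 231 228 239 203 194 173 178 181 218 240 243 196  93  44  42  54  81 170 233 201  87  25  80 162 255 255
156  64 127 164 186 229 243 221 162 123  94 140 205 181 143 206 234 210 193 146  38  43  37  57 147 214 208 255 255 255 255 255
233 207 234 194 165 146 202 245 198  91  66 239 253 181 153 186 211 242 244 208 132  20  77 149 255 255 214 255 253 225 220 208
200 174 171 130 112 105 120 205 248 186  58 255 255 248 138 245 246 223 238 237 207 225 255 255 254 234 171 208 237 221 194 199
[254.21194256 175.1000437 ]
```

```bash
python3 -c "
from tr import *
q=capture('side')
print('dot',at_z(q,(254.0,175.0),.008),'needle',at_z(q,(254.15,169.8),.03), 'under needle px', proj(q,(.6611,.2116,.008)))
P=get_state()['tcp_pos'];print(P,np.array(P[:2])+.085*np.array([.9998,-.018]))
p=capture('top');print(dot(p,proj(p,(.66,.212,.008))))"
```

```text
dot [0.65930516 0.21345806 0.008     ] needle [0.66012804 0.21286315 0.03      ] under needle px [254.67669934 175.07909186]
[0.57460687 0.21392691 0.06235188] [0.65958987 0.21239691]
([[201.44, 160.12, 30]], 103)
```

Request:
jog_arm(moves=[[[0.1, 0.05, -0.1], 0, 2], [[0, 0, 0], 0, 2], [[0, 0, 0], 0, 3.2], [[0, 0, 0], 0, 4], [[0, 0, 0], 0, 5], [[0, 0, 0], 0, 5], [[0, 0, -2], 0, 5], [[-2, 0, -4], 0, 5], [[-3, 0, -4], 0, 5], [[-2, 0, -2], 0, 5], [[0, 0, 0], 0, 5]])

```text
time_s: 49.8
tcp_pos: [0.5064, 0.2155, 0.185]
eef_rot: [-179.8, -0.2, -1.0]
contact_force: [0.6, -0.1, 0.1]
gripper_width: 0.0501
gripper_force: 0.0
```

```bash
python3 -c "
from tr import *
q=capture('side');p=capture('top')
g=cv2.cvtColor(q['pixels'],6)[172:179,248:260]
for r in g: print(' '.join('%3d'%v for v in r))
g=cv2.cvtColor(p['pixels'],6)
for r in range(164,190,1): print(r,' '.join('%3d'%v for v in g[r,184:218:1]))
plan((.6698,-.1754),.0194,-96.31)"
```

```text
48  43  39  31  25  66 136 221 172  23  42  48
 36  21 120 162 252 255 255 255 255 233  60  31
162 246 255 255 255 252 222 240 255 255 244 116
255 255 253 250 252 228  66 140 247 254 255 251
250 248 247 247 248 251 252 253 253 252 255 255
247 247 247 247 248 251 253 254 251 246 236 232
248 248 249 252 253 253 244 219 212 209 178 155
164  46  48  45  47  47  45  46  46  50  46  38  51 159 250 248 244 245 245 244 246 250 255 174  65  40  45  45  45  44  43  46  47  45  43
165  45  46  47  48  47  45  47  44  46  45  38  51 158 249 249 246 246 245 245 245 249 255 171  69  36  44  48  44  43  47  44  45  46  42
166  47  43  45  48  44  48  42  42  46  48  40  52 157 249 247 244 245 245 244 246 248 255 168  65  44  45  47  46  47  48  44  48  45  44
167  49  44  46  43  42  46  48  46  46  46  39  52 154 248 248 244 245 244 245 245 249 255 159  58  39  44  46  44  48  43  46  44  40  45
168  72  56  57  48  44  44  44  48  48  45  41  53 156 247 247 244 244 246 245 246 249 255 154  58  41  42  48  48  44  46  46  46  48  45
169  74  69  93  80  55  39  43  47  45  46  40  50 154 247 247 2
[... 2328 characters left out ...]
05  80  53  45  44  49  48  34  78 223 126  38  21  34  58  60  56  60  59  58  55  56  59 101  79  75  64  66  69  68  72  86
187  70 104 100  70  47  46  44  46  44  33  75 218 125  38  25  31  61  72  71  69  70  69  70  71  65  69  62  62  65  66  70  68  69  65
188  91 109  89  56  43  49  47  44  43  39  75 193 112  34  30  23  47  78  82  82  94  79  74  77  71  63 104  72  65  68  69  66  67  67
189 107 109  81  48  41  47  47  45  43  46  95 176  94  33  23  27  44  91  98 101 124  96  84  83  76  70 196 116  68  68  70  69  68  69
turn 95.3 then cm [ 37.   -20.52  16.32] now [0.5065 0.2149 0.1826] [-1.7997e+02 -2.0000e-02 -1.0100e+00] t 49.9 w 0.05 F [ 0.3  0.8 -0.7] gf 0.0 j6 45.6
```

Request:
jog_arm(moves=[[[0, 0, 0], 10.6, 6], [[0, 0, 0], 10.6, 6], [[0, 0, 0], 10.6, 6], [[0, 0, 0], 10.6, 6], [[0, 0, 0], 10.6, 6], [[0, 0, 0], 10.6, 6], [[0, 0, 0], 10.6, 6], [[0, 0, 0], 10.6, 6], [[0, 0, 0], 10.5, 6]], newtons=40)

```text
time_s: 51.02
tcp_pos: [0.5066, 0.2144, 0.1809]
eef_rot: [179.9, -0.1, -96.7]
contact_force: [-0.5, -0.4, 0.5]
gripper_width: 0.0601
gripper_force: 0.0
```

```bash
python3 -c "
from h import *
p=capture('top');o=np.load('top.npy',allow_pickle=True).item()
sl=(slice(135,170),slice(255,335))
for n,x in(('old',o),('new',p)):
  g=cv2.cvtColor(x['pixels'],6);h=g[146:164,296:332]>215;ys,xs=np.nonzero(h);k=np.polyfit(xs,ys,1)
  c=(xs.mean()+296,ys.mean()+146);w=at_z(x,c,.046);a=at_z(x,(c[0]-12,c[1]-12*k[0]),.046)
  hk=g[136:153,259:268]>120;y2,x2=np.nonzero(hk)
  print(n,len(xs),w.round(4),np.degrees(np.arctan2(*(a-w)[[1,0]])).round(2),'hook',x2.mean().round(2),y2.mean().round(2),len(x2))
plan((.6698,-.1754),.0194,-96.31)"
```

```text
old 112 [ 0.6692 -0.1956  0.046 ] 84.51 hook 4.9 11.1 29
new 110 [ 0.6667 -0.1953  0.046 ] 84.06 hook 4.85 11.7 27
turn -0.93 then cm [ 36.94 -20.51  16.15] now [0.5065 0.2143 0.1809] [ 1.7989e+02 -1.2000e-01 -9.7240e+01] t 51.1 w 0.0602 F [-0.3 -0.4 -0.2] gf 0.0 j6 -50.6
```

Request:
jog_arm(moves=[[[3, -1.7, 0], -0.9, 6], [[5.2, -2.9, 0], 0, 6], [[5.2, -2.9, 0], 0, 6], [[5.2, -2.9, 0], 0, 6], [[5.2, -2.9, 0], 0, 6], [[5.2, -2.9, 0], 0, 6], [[5.2, -2.9, 0], 0, 6], [[2.7, -1.4, 0], 0, 6], [[0, 0, 4], 0, 6], [[0, 0, 4], 0, 6], [[0, 0, 0], 0, 6], [[0, 0, 0], 0, 6]])

```text
time_s: 52.58
tcp_pos: [0.6759, -0.1725, 0.1032]
eef_rot: [-180.0, -0.0, -95.3]
contact_force: [-0.1, 0.4, 0.7]
gripper_width: 0.0602
gripper_force: 0.0
```

```bash
python3 -c "
from h import *
plan((.669,-.1754),.0190,-96.31)"
```

```text
turn 0.97 then cm [0.36 0.65 8.42] now [ 0.6759 -0.1725  0.1032] [-1.7998e+02 -4.0000e-02 -9.5340e+01] t 52.6 w 0.0602 F [-0.1  0.4  0.7] gf 0.0 j6 -7.0
```

Request:
jog_arm(moves=[[[0.3, 0.65, 2], 1.0, 6], [[0, 0, 3], 0, 5], [[0, 0, 2], 0, 5], [[0, 0, 1], 0, 5], [[0, 0, 0.4], 0, 5], [[0, 0, 0], 0, 3], [[0, 0, 0], 0, 1], [[0, 0, 0], 0, 0], [[0, 0, 0], 0, 0], [[0, 0, 0], 0, 0]])

```text
time_s: 53.82
tcp_pos: [0.6687, -0.1745, 0.019]
eef_rot: [-180.0, -0.0, -96.4]
contact_force: [0.6, -0.2, 2.6]
gripper_width: 0.0158
gripper_force: 40.0
```

Request:
jog_arm(moves=[[[0, 0, -1], 0, 0], [[0, 0, -1], 0, 0], [[0, 0, -2], 0, 0], [[0, 0, -4], 0, 0], [[0, 0, -4], 0, 0], [[0, 0, 0], 0, 0]])

```text
time_s: 54.58
tcp_pos: [0.6706, -0.1748, 0.1437]
eef_rot: [-179.6, 0.0, -96.4]
contact_force: [0.6, 0.6, -1.3]
gripper_width: 0.0159
gripper_force: 40.0
```

```bash
python3 -c "
from h import *
plan((.475,-.2424),.0394,-90.8)"
```

```text
turn -5.6 then cm [ 7.03 19.46 10.43] now [ 0.6706 -0.1748  0.1437] [-179.57    0.    -96.4 ] t 54.6 w 0.0159 F [ 0.6  0.6 -1.3] gf 40.0 j6 -7.9
```

Request:
jog_arm(moves=[[[0, 0, 0], -5.6, 0], [[1.4, 3.5, 0], 0, 0], [[1.4, 3.5, 0], 0, 0], [[1.4, 3.5, 0], 0, 0], [[1.4, 3.6, 0], 0, 0], [[1.4, 3.6, 0], 0, 0], [[0, 0, 3], 0, 0], [[0, 0, 3], 0, 0], [[0, 0, 2.5], 0, 0], [[0, 0, 1.5], 0, 0], [[0, 0, 0], 0, 0], [[0, 0, 0], 0, 0]])

```text
time_s: 56.08
tcp_pos: [0.4909, -0.2421, 0.0393]
eef_rot: [-179.9, -0.0, -90.8]
contact_force: [0.6, 0.2, -1.2]
gripper_width: 0.0156
gripper_force: 40.0
```

```bash
python3 -c "
from h import *
plan((.4935,-.2424),.0394,-90.8)
q=capture('side');g=cv2.cvtColor(q['pixels'],6)
E=np.array([.4935,-.2424])+.158*np.array([.018,.9998])
s=get_state()['tcp_pos'];E+=np.array(s[:2])-[.4935,-.2424];z=s[2]+.0166
u=proj(q,(*E,z));v=proj(q,(E[0]+.036,E[1]-.0006,z));print(u,v)
for r in g[214:234,240:276]: print(' '.join('%3d'%v for v in r))"
```

```text
turn -0.01 then cm [ 0.03 -0.26 -0.01] now [ 0.4909 -0.2421  0.0393] [-1.7994e+02 -2.0000e-02 -9.0810e+01] t 56.1 w 0.0156 F [ 0.6  0.2 -1.2] gf 40.0 j6 4.9
[257.51743986 219.70776871] [268.1302874  215.84350473]
 95 107 148 193 204 173 141 175 182 152 137 163 175 173 193 205 142  63  50  62  66  61  58  58  53  48  52  56  60  67  56  63  62  60  61 129
103 105 107 147 193 205 173 145 168 210 237 241 243 214 187 207 202 145  63  52  57  47  45  41  83 133 190 159  59  59  60  69  60  62  50 108
 95 105 104 109 147 189 204 172 147 173 237 249 247 247 231 213 210 203 139  57  42  34 108 233 255 246 236 173  76  58  64  63  64  61  54  99
 72 106 111 101 103 146 195 207 174 142 199 249 244 208 168 147 176 207 196 157 184 241 247 244 234 204 184 137  69  62  63  64  65  61  57 106
 52  81 107 111 103 106 146 193 200 174 146 171 180 153 147 116 156 217 237 244 240 230 209 188 145 109  94  79  60  60  70  68  66  64  56 102
 55  57  84 101 107 100 105 160 205 203 168 147 148 152 157 127 210 245 229 198 184 157 123 100  77  63  60  54  68  66  68  63  64  59  57 103
 62  53  60  81 109 108
[... 1292 characters left out ...]
  60  63  63  60  89 100  90  88  89  90  87  84  82  84  83  87  83  81  73  52 100  94 126 149 121 148 164 152 127 109 101
132  52  61  65  69  67  58  82  74  54  87  85  93  87  72  87  81  89  87  89  82  90  88  85  69 106 126 138 174 165 124 114 105  94  82  83
121  53  62  69  66  65  60  85  72  39  51  78 137 141  96  90  83  88  82  84  83  86  84  87  79  90 142 174 169 156 111  63  80  87  87  83
119  54  61  64  64  62  61  84 103  77  30  52 104 112  89  87  87  85  87  87  89  82  87  87  86  78 110 119 123 144 109  38  63  84  85  87
120  53  66  59  66  62  62  60 125 130  76  36  59  79  91  89  84  84  90  91  83  84  89  86  84  85  82  82  94 141 114  40  50  66  81  85
```

Request:
jog_arm(moves=[[[-1, -0.25, 0], 0, 0], [[-2, 0, 0], 0, 0], [[-2, 0, 0], 0, 0], [[-1, 0, 0], 0, 0], [[-0.7, 0, 0], 0, 0], [[-0.7, 0, 0], 0, 0], [[-0.7, 0, 0], 0, 0], [[-0.7, 0, 0], 0, 0], [[-0.7, 0, 0], 0, 0], [[-0.7, 0, 0], 0, 0], [[0, 0, 0], 0, 0]])

```text
time_s: 57.5
tcp_pos: [0.4944, -0.1393, 0.0386]
eef_rot: [-180.0, 0.0, -90.8]
contact_force: [0.2, -0.7, -1.4]
gripper_width: 0.0154
gripper_force: 40.0
```

Request:
jog_arm(moves=[[[-0.3, 0, 0], 0, 0], [[-0.3, 0, 0], 0, 0], [[-0.2, 0, 0], 0, 0], [[-0.2, 0, 0], 0, 0]])

```text
time_s: 58.0
tcp_pos: [0.4943, -0.13, 0.0385]
eef_rot: [180.0, -0.0, -90.8]
contact_force: [1.1, -3.6, -1.2]
gripper_width: 0.0158
gripper_force: 40.0
```

Request:
jog_arm(moves=[[[-0.2, 0, 0], 0, 0], [[-0.2, 0, 0], 0, 0]])

```text
time_s: 58.25
tcp_pos: [0.4945, -0.1259, 0.0386]
eef_rot: [180.0, -0.0, -90.8]
contact_force: [-1.1, -3.0, -0.5]
gripper_width: 0.0154
gripper_force: 40.0
```

Request:
jog_arm(moves=[[[-0.2, 0, 0], 0, 0], [[0, 0, 0], 0, 0]])

```text
time_s: 58.5
tcp_pos: [0.4938, -0.1253, 0.0386]
eef_rot: [179.9, -0.1, -90.8]
contact_force: [-0.7, -14.2, -0.9]
gripper_width: 0.0157
gripper_force: 40.0
```

Request:
jog_arm(moves=[[[-0.2, 0, 0], 0, 0], [[0, 0, 0], 0, 0]])

```text
time_s: 58.75
tcp_pos: [0.4931, -0.1247, 0.0386]
eef_rot: [179.8, -0.2, -90.9]
contact_force: [-0.8, -24.1, 0.2]
gripper_width: 0.0159
gripper_force: 40.1
```

Request:
jog_arm(moves=[[[0.5, 0, 0], 0, 0], [[1.5, 0, 0], 0, 0], [[2, 0, 0], 0, 0], [[2, 0, 0], 0, 0], [[2, 0, 0], 0, 0], [[2, 0, 0], 0, 0], [[2, 0, 0], 0, 0], [[0, 0, -2], 0, 0], [[0, 0, -4], 0, 0], [[0, 0, -4], 0, 0], [[0, 0, -2], 0, 0], [[0, 0, 0], 0, 0]])

```text
time_s: 60.25
tcp_pos: [0.4939, -0.2423, 0.1602]
eef_rot: [-179.8, -0.0, -90.8]
contact_force: [0.3, 0.6, -2.0]
gripper_width: 0.0158
gripper_force: 40.0
```

```bash
python3 -c "
from h import *
plan((.6687,-.1745),.020,-96.4)
o=np.load('top.npy',allow_pickle=True).item();p=capture('top')
for x in(o,p):
  g=cv2.cvtColor(x['pixels'],6)
  for r in (196,197,198,199): print(' '.join('%3d'%v for v in g[r,218:268]))
o=np.load('side.npy',allow_pickle=True).item();p=capture('side');print(proj(p,(.513,.0383,.074)))
for x in(o,p):
  g=cv2.cvtColor(x['pixels'],6);print()
  for r in range(188,206,2): print(' '.join('%3d'%v for v in g[r,225:262]))
"
```

```text
turn 5.59 then cm [ -8.69 -16.61  14.02] now [ 0.4939 -0.2423  0.1602] [-1.7978e+02 -1.0000e-02 -9.0810e+01] t 60.2 w 0.0158 F [ 0.3  0.6 -2. ] gf 40.0 j6 4.9
 44  41  48  43  44  55 116 118 113 114 115 114 114 113 126 126 119 126 192 153 132 133 106 112 113 114 116 115 121 169 180 155 123 116 117 127  97  93  96  95  96  96  93  94  98  97  95  95  96  96
 44  47  42  40  36  82 192 199 198 198 197 197 196 198 210 214 215 210 204 159 202 214 172 165 165 167 169 166 157 188 194 181 170 164 170 178  83  40  36  44  42  42  43  41  46  42  38  46  44  45
 43  44  44  44  40  82 187 192 191 192 190 189 191 190 192 190 191 193 200 149 188 195 192 195 190 193 195 191 165 169 177 156 190 193 197 171  75  36  33  39  38  37  37  35  35  38  38  37  35  36
 45  44  41  44  40  80 180 187 186 183 184 182 183 196 201 200 200 199 200 150 178 182 186 185 183 183 186 184 167 125 120 104 170 183 183 161  72  48  45  47  52  50  49  48  48  48  48  48  44  48
 45  45  42  40  48 118 121 112 115 114 113 114 114 113 126 126 121 125 191 154 136 133 108 112 116 114 111 120 169 186 153 124 117 117 125  
[... 2652 characters left out ...]
 121 119 172 215 250 218 122 186 236 232 210 255 255 255 247 217 155 163 171 115  45  34  53  70  82  79 107
253 189  35  80 122 120 144 231 219 205 237 217 107 125 166 155 139 139 120 173 236 230 203 190 189 171 163 118 134 178 167 129  68  30  47  69  85
114 227 255 189  38  78 120 120 150 234 226 204 239 212 133 124 142 142 143 174 173 178 231 230 212 192 173 168 167 169 169 172 165 132  66  33  43
 34  44 127 234 239 136  37  79 113 112 142 225 218 209 240 211 136 141 141 181 220 191 135 170 238 201  96  92 154 170 163 167 166 172 172 127  66
205  80  37  55 143 232 227 145 159 202 176 135 144 221 216 215 241 194 113 171 193 130  50  42  78 176 242 199  89  88 148 167 167 166 169 167 168
```

Request:
jog_arm(moves=[[[0, 0, 0], 5.6, 0], [[-1.7, -3.3, 0], 0, 0], [[-1.7, -3.3, 0], 0, 0], [[-1.7, -3.3, 0], 0, 0], [[-1.7, -3.4, 0], 0, 0], [[-1.9, -3.4, 0], 0, 0], [[0, 0, 3], 0, 0], [[0, 0, 3], 0, 0], [[0, 0, 0], 0, 0], [[0, 0, 0], 0, 0]])

```text
time_s: 61.6
tcp_pos: [0.6688, -0.1745, 0.0987]
eef_rot: [180.0, -0.0, -96.4]
contact_force: [0.2, -0.9, -1.2]
gripper_width: 0.0161
gripper_force: 40.0
```

```bash
python3 -c "
from h import *
plan((.6695,-.1745),.020,-96.4)"
```

```text
turn -0.02 then cm [-0.01 -0.07  7.87] now [ 0.6688 -0.1745  0.0987] [ 1.7998e+02 -3.0000e-02 -9.6420e+01] t 61.6 w 0.0161 F [ 0.2 -0.9 -1.2] gf 40.0 j6 -7.9
```

Request:
jog_arm(moves=[[[0, -0.1, 3], 0, 0], [[0, 0, 2.5], 0, 0], [[0, 0, 1.5], 0, 0], [[0, 0, 0.7], 0, 0], [[0, 0, 0.1], 0, 0], [[0, 0, 0], 0, 0]])

```text
time_s: 62.35
tcp_pos: [0.6701, -0.1744, 0.0215]
eef_rot: [-179.9, -0.0, -96.4]
contact_force: [0.3, 0.9, -1.4]
gripper_width: 0.0157
gripper_force: 40.0
```

Request:
jog_arm(moves=[[[0, 0, 0], 0, 1.8], [[0, 0, 0], 0, 2.4], [[0, 0, 0], 0, 4], [[0, 0, 0], 0, 5], [[0, 0, -2], 0, 5], [[0, 0, -4], 0, 6], [[0, 0, -5], 0, 6], [[0, 0, -5], 0, 7], [[2, 5, 0], 0, 7], [[2, 5, 0], 0, 7], [[2, 5, 0], 0, 7], [[0, 0, 0], 0, 7]])

```text
time_s: 63.85
tcp_pos: [0.5107, -0.2179, 0.1829]
eef_rot: [-179.9, 0.0, -96.5]
contact_force: [0.4, 0.5, 0.2]
gripper_width: 0.0702
gripper_force: 0.0
```

Request:
jog_arm(moves=[[[6, 0, 0], 0, 7], [[6, 0, 0], 0, 7], [[6, 0, 0], 0, 7], [[0, 0, 0], 0, 7]])

```text
time_s: 64.35
tcp_pos: [0.4931, -0.3998, 0.181]
eef_rot: [-180.0, -0.0, -96.7]
contact_force: [-0.2, 0.4, -0.3]
gripper_width: 0.0699
gripper_force: 0.0
```

```bash
python3 -c "
from tr import *
o=np.load('top.npy',allow_pickle=True).item();p=capture('top');so=np.load('side.npy',allow_pickle=True).item();q=capture('side')
for n,x in(('old',o),('new',p)):
  g=cv2.cvtColor(x['pixels'],6);h=g[146:164,296:332]>215;ys,xs=np.nonzero(h);k=np.polyfit(xs,ys,1)
  c=(xs.mean()+296,ys.mean()+146);w=at_z(x,c,.046);a=at_z(x,(c[0]-12,c[1]-12*k[0]),.046)
  hk=g[136:153,259:268]>120;y2,x2=np.nonzero(hk)
  print(n,len(xs),w.round(4),np.degrees(np.arctan2(*(a-w)[[1,0]])).round(2),'hook',x2.mean().round(2),y2.mean().round(2),len(x2))
  for r in (197,198): print(' '.join('%3d'%v for v in g[r,218:262]))
d=cv2.absdiff(so['pixels'],q['pixels']).max(2)
for n,(u,v,w,h) in dict(rod=(290,180,65,60),beaker=(350,215,45,60),mouse=(210,235,50,45),tip=(160,130,45,35),red=(245,275,25,35),yel=(266,300,25,35),blue=(336,310,30,35),guard=(215,175,70,60)).items(): print(n,int((d[v:v+h,u:u+w]>45).sum()))
print(dot(q,(254,175)),[ (np.round(r['pixel'],1).tolist(),int(r['pixels'].sum()),round(r['confidence'],2)) for r in regions_of(q,'jar1_mid')])
g=cv2.cvtColor(q['pixels'],6)[172:179,248:260]
for r in g: print(' '.join('%3d'%v for v in r))
for y in(.091,.045,-.091): print(proj(q,(.5765-.018*-y*0+.018*y,.213+y,.029)).round(1))
print(get_state()['tcp_pos'])"
```

```text
old 112 [ 0.6692 -0.1956  0.046 ] 84.51 hook 4.9 11.1 29
 44  47  42  40  36  82 192 199 198 198 197 197 196 198 210 214 215 210 204 159 202 214 172 165 165 167 169 166 157 188 194 181 170 164 170 178  83  40  36  44  42  42  43  41
 43  44  44  44  40  82 187 192 191 192 190 189 191 190 192 190 191 193 200 149 188 195 192 195 190 193 195 191 165 169 177 156 190 193 197 171  75  36  33  39  38  37  37  35
new 104 [ 0.6667 -0.193   0.046 ] 83.73 hook 4.83 11.07 29
 48  46  42  40  69 199 201 198 196 197 199 197 198 199 212 214 215 212 206 158 205 212 175 166 168 165 165 166 190 194 190 163 168 169 185  83  43  45  43  42  45  39  43  45
 48  45  44  37  61 194 196 194 192 190 192 191 192 191 192 194 193 195 199 152 189 197 193 192 195 196 193 186 174 176 176 169 191 201 213  97  33  32  38  39  35  38  39  38
rod 1459
beaker 242
mouse 0
tip 0
red 0
yel 9
blue 4
guard 551
([[254.12, 175.0, 16], [258.29, 180.06, 116], [255.65, 184.01, 486], [265.16, 186.61, 20]], 219) [([232.1, 173.6], 443, 0.16)]
 58  53  44  42  33  80 153 245 195  26  49  57
 34  24 143 185 255 255 255 255 255 252  69  39
183 255 255 255 255 255 240 251 255 255 255 132
255 255 253 250 251 243  84 163 251 253 255 255
250 249 248 248 249 252 255 255 252 251 255 255
247 247 247 248 248 250 252 253 253 253 250 247
248 248 249 251 253 254 251 235 230 226 204 172
[222.8 165.9]
[228.4 171. ]
[246.4 187.8]
[ 0.49382202 -0.39599932  0.18112645]
```

Request:
jog_arm(moves=[[[-5, 0, -5], 0, 7], [[-5, 0, -5], 0, 7], [[-6, 0, -3], 0, 7], [[-6, 1, 0], 0, 7], [[-6, 1, 0], 0, 7], [[-6, 1, 0], 0, 7], [[-6, 1, 0], 0, 7], [[-6, 0, 0], 0, 7], [[0, 0, 0], 0, 7]])

```text
time_s: 65.62
tcp_pos: [0.5032, 0.0546, 0.2976]
eef_rot: [-179.9, 0.1, -96.0]
contact_force: [0.4, -0.4, 0.9]
gripper_width: 0.0701
gripper_force: 0.0
```

```bash
python3 -c "
from tr import *
so=np.load('side.npy',allow_pickle=True).item();q=capture('side')
d=cv2.absdiff(so['pixels'],q['pixels']).max(2)
for n,(u,v,w,h) in dict(rod=(290,180,65,60),beaker=(350,215,45,60),mouse=(210,235,50,45),tip=(160,130,45,35),guard=(215,175,70,60)).items(): print(n,int((d[v:v+h,u:u+w]>45).sum()))
def rod(x):
  g=cv2.cvtColor(x['pixels'],6);h=(g[208:242,315:348]>205);ys,xs=np.nonzero(h);return (xs.mean()+315).round(2),(ys.mean()+208).round(2),len(xs),np.polyfit(ys,xs,1)[0].round(3)
print(rod(so),rod(q))
hsv=cv2.cvtColor(q['pixels'],40);m=cv2.inRange(hsv,(4,120,60),(16,255,220));n,l,st,ce=cv2.connectedComponentsWithStats(m)
print([(ce[i].round(1).tolist(),st[i].tolist()) for i in range(1,n) if st[i,4]>15])
m=m[150:215:1,205:265:1]
print(get_state()['tcp_pos'],get_state()['time_s'])"
```

```text
rod 103
beaker 0
mouse 0
tip 0
guard 546
(np.float64(329.76), np.float64(223.19), 135, np.float64(1.064)) (np.float64(329.3), np.float64(223.6), 124, np.float64(1.014))
[([224.2, 173.2], [218, 167, 13, 13, 72]), ([245.4, 193.4], [244, 191, 5, 5, 16])]
[0.50305317 0.05285352 0.29747391] 65.675
```

```bash
python3 -c "
from plant import *
print(close_job())"
```

```text
the job is handed in; nothing more can be done
None
```

The job is handed in, with no verdict returned: bolt drawn, then pushed home with the rod; all three jars upright in the tray; dot measured within about 2 mm of the needle tip; rod back on its rest; bystanders untouched. The exception is that the fin took about the tray's whole weight over roughly 25 mm of the slide, so it may have lifted by up to half a millimetre there.

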